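# Set the mosaic tweezers to the green spacing gauge

### The arm

A 6-joint arm with a two-finger parallel gripper is mounted at the origin on the work surface. World frame = base frame: x ahead of the robot, y to its left, z up, the work surface at z = 0. Lengths are in m, angles in rad, forces in N, time in s.
With the tool pointing down it reaches from about 0.275 to 0.825 m from the base axis. Payload 5.2 kg.
Tool frame: the origin (TCP) lies midway between the tips of the shut fingers; the grasp point (between the pads) lies 19 mm behind it; z points along the fingers, y is the line along which they close (so a half turn about z gives the same grasp; the last joint's range is limited). The gripper opens to 93 mm and grips with 3 to 60 N. Pads are 15 mm wide; open, the fingers measure 128 mm over their backs; the gripper's body (75 mm by 188 mm) begins 65 mm behind the grasp point.
Start: joints at [1.132, 0.259, 1.535, -0, 1.348, -0.203], TCP at [0.128, 0.535, 0.219] pointing down, gripper open.
Joint ranges: [-3.14, 3.14], [-0.91, 2.08], [0.19, 2.58], [-1.22, 4.36], [0.22, 2.71], [-3.12, 3.12]. Speed limits (rad/s): [2.57, 2.57, 3.14, 3.14, 3.14, 3.14].

### API

Orientations are given as a rotation vector (axis times angle).
In Python, from rig import arm, grab_frame, sign_off gives the robot as it stands.
- The arm moves only by the tool apply_moves, never from a script. Its argument "rows" is a list of rows, each a list of 7 numbers: the turn, a rotation vector about the tool's x, y, z in degrees, then the shift along the tool's x, y, z in cm, then the closure in counts, from 0 (fully open) to 255 (shut). In form: [[rx, ry, rz, x, y, z, claw], ...]. A call has exactly 5 rows; each row is the pose to reach, as a shift and turn from the pose commanded when the call began, along the tool's axes at that moment; what a row does not reach only later rows make up. A row lasts 1/8 s, in which the tool goes at most 62.5 mm and 10.7 degrees, less where a joint would pass 70% of its speed; a pose out of reach is approached as far as the arm can. A call with a gripper value outside its range is refused whole. The fingers move at their own pace and stop on an object; "force" is the grip in N (left out, the last holds). Time passes only in rows, so rows that repeat a pose let the fingers close, or fill a call up. It gives the time, the measured TCP pose, the force, the opening and the grip force at its end, in the units of the state.
- arm.read_state(): the state, without advancing time (a new reading comes with each control period).
- grab_frame(name): name is "scene" or "side" or "wrist"; returns a dict with "img" (384x512x3 uint8, blue, green, red), "fx", "fy", "cx", "cy" (pixels), "k1" (the pictures are not rectified: a ray, as slopes to the right and down, at radius r is drawn at 1 + k1 r^2 times it, then the intrinsics apply), "R" (3x3) and "t" (3): a world point X has camera coordinates R X + t. Camera axes: x right, y down, z forward; pixel columns grow to the right and rows downward; lengths in m; the calibration is good to about 2 mm. A picture is of the moment at which its call begins. There is no depth.
- sign_off(): hands the job in; it is judged then, once.
The state is a dict: "time_s": time; "q": joint angles; "joint_velocities": joint speeds; "joint_efforts": joint torques, N m; "ee_pos": TCP position; "tool_rot": TCP orientation; "force": force on the tool from outside, world axes, zero at the start; "torque": the same for the moment, N m; "gripper_width": finger opening in m; "grasp_force": force on a finger pad.
Only numpy, scipy, OpenCV 4.12 (cv2) and the standard library are available. Lean on these libraries where they do the work, as an engineer would, in place of code of your own. Each camera call takes 0.05 s, during which the arm holds its last target. There are 200 camera calls.

### The job

Take the green spacing gauge from the pale rack and slide its blade edgewise, fully home, into the slot of the blue setting block. Then pick up the sprung tweezers, bring the tips just above the gauge's two white marks, one tip over each mark and not touching the gauge, and squeeze until the tips are exactly as far apart as the marks. Finish while still holding the tweezers steady in the air at that gap so the artist can check it; leave the red gauge and everything else where they stand.

Things in the scene. Friction and masses are not known exactly. Their poses are not given: they have to be found in the camera images.
- green_gauge: Green bar 64 mm long (its y), 14 mm thick (x), 36 mm high, over a steel blade 50 (y) by 4 (x) by 38 mm deep. Two white marks 6 mm wide cross its top, 26 mm apart between centres. 90 g. Origin: centre of the bar's underside, top of the blade; z up. It starts upright in a rack slot, bar resting on the rack's top; grasp the bar across its thickness. Same either way round.
- green_gauge_mark_l (a point): Centre of the white mark at y = +13 mm on the top face of the green gauge (36 mm above its origin).
- green_gauge_mark_r (a point): Centre of the white mark at y = -13 mm on the top face of the green gauge.
- block: Blue-painted setting block, fixed, 60 (x) by 100 (y) by 50 mm high, with one slot in its top. Origin: centre of the underside; the slot runs along its y.
- block_hole0 (a point): Middle of the slot's mouth on the block's top face (50 mm up): slot 7 (x) by 54 mm (y), 42 mm deep, chamfered 2 mm: 1.5 mm play each side of the blade, 2 mm at each end. With the gauge fully home the gauge's origin is here and its bar rests on the block.
- rack: Pale wooden storage rack, fixed, 60 (x) by 200 (y) by 50 mm high, with two slots like the block's, at y = -50 and +50 mm; one holds the green gauge, one the red. Origin: centre of the underside.
- tweezers: Loose sprung steel tweezers, 167 mm long, 69 g, lying level. Origin: midway between the two black rubber finger pads, at mid height; x points to the orange tips (55 mm ahead), y across, z up; steel heel 91 mm behind. Two arms, 12 mm high, 3 mm thick, hinged at the heel. Grip them by the pads, squeezing along y: pads at x = 0, 26 mm long, 16 mm high, 47 mm over their outsides at rest.
- tip_l (a point): Middle of the orange tip (9 mm high) of the left (+y) arm. The gap is the distance from tip_l to tip_r: 48 mm at rest. At a gap of 26 mm the pads measure 33.5 mm outside to outside and their faces are parallel; 1 mm at the pads makes 1.7 mm at the tips.
- tip_r (a point): Middle of the orange tip of the right (-y) arm. The arms spring apart: squeeze at the pads 0 N at rest, about 6 N at a gap of 26 mm, nearly 1 N per 2 mm of pad width; a stop at a gap of about 4 mm.
- stand: Fixed low dark wooden stand for the tweezers, 170 by 84 mm. Base 8 mm thick, with two cross bars up to 34 mm under the heel and under the arms near the tips (bars 20 mm or more ahead of or behind the pads' ends); the tweezers' origin rests 40 mm above this origin. x along the tweezers.
- red_gauge: Red gauge of the same shape, marks 40 mm apart, in the rack's other slot: not to be used. Origin as the green one's.
- pot_a: Small blue-labelled paint can, 72 mm wide, 85 mm high; bystander. Origin: centre of underside.
- pot_b: Yellow-labelled paint jar, 64 mm wide, 75 mm high; bystander.
- water_cup: White cup, 76 mm wide, 85 mm high; bystander.
- brush: Paint brush lying on the table; bystander.
- palette_knife: Spatula-like palette knife lying on the table near the robot; bystander.
- tile_box: Flat cardboard box of mosaic tiles, 60 by 90 by 30 mm; bystander.

How it is judged:
By the outcome, as a careful person would: the job done as asked, in the order asked, and still so for the second after the job is handed in, while the arm keeps its last pose, push and grip.
It also fails if it takes over 72 s, if anything falls off the work surface, if the arm or the gripper's body presses on something with over 40 N, if the wrist force passes 120 N, or if a joint passes its speed limit or range.

## Working session

There is one attempt and no reset: what is moved stays moved. The work goes in short steps, Python scripts to look and compute and a tool call to move; the robot and the scene stay as the last step left them, time stands still between calls to the robot, and variables do not carry over. Pictures are saved under pics/ and viewed, at most 10 in all, crops included, and the job is handed in when it is done.

Besides the shell and the picture viewer there is one more tool, called after "Call:" by a JSON object that holds its "op" and its "data", one argument or row to a line. apply_moves: Moves the arm, as the interface text tells. Its arguments: {"type":"object","properties":{"rows":{"type":"array","items":{"type":"array","items":{"type":"number"}}},"force":{"type":"number"}},"required":["rows"]}

```bash
mkdir -p pics; ls; python3 - <<'E'
from rig import arm, grab_frame
import cv2
print(arm.read_state())
for n in("scene","side","wrist"):
    f=grab_frame(n); cv2.imwrite(f"pics/{n}0.png",f["img"]); print(n,{k:f[k] for k in f if k!="img"})
a=[cv2.imread(f"pics/{n}0.png") for n in("scene","side")]
E
```

```text
pics
{'time_s': 0.0, 'q': array([ 1.13220660e+00,  2.59328849e-01,  1.53608485e+00,  2.11140638e-05,
        1.34796288e+00, -2.02825142e-01]), 'joint_velocities': array([-0.00033138, -0.00076199,  0.00017487,  0.00099754,  0.00030147,
        0.00065718]), 'joint_efforts': array([-6.99385837e-04, -4.37322199e+01, -2.84015536e+01,  7.18889432e-02,
        4.15549264e-02, -1.62817528e-04]), 'ee_pos': array([0.12822343, 0.53429372, 0.2178246 ]), 'tool_rot': array([-3.69419763e-01, -3.11920993e+00,  2.64862123e-03]), 'force': array([-0.43557654, -0.46507779, -0.29920767]), 'torque': array([-0.04069912,  0.02859368, -0.03348216]), 'grasp_force': 0.0, 'gripper_width': 0.09313858297575887}
scene {'fx': 361.27095699955095, 'fy': 361.27095699955095, 'cx': 259.0930086944704, 'cy': 195.55201248729054, 'k1': -0.10204509116940684, 'R': array([[-0.87614757,  0.48174094, -0.01706164],
       [ 0.33177902,  0.57697741, -0.74633756],
       [-0.34969717, -0.65956253, -0.66534889]]), 't': array([ 0.55077567, -0.0985462 ,  1.22719346])}
side {'fx': 360.0307306253405, 'fy': 360.0307306253405, 'cx': 256.97341493357675, 'cy': 191.26588024537443, 'k1': -0.09784946779682933, 'R': array([[-0.99032921, -0.13778684, -0.01621259],
       [-0.06578196,  0.56923203, -0.81954111],
       [ 0.1221507 , -0.810549  , -0.572791  ]]), 't': array([0.5769525 , 0.12115628, 0.91897823])}
wrist {'fx': 302.184621617093, 'fy': 302.184621617093, 'cx': 250.7436340269747, 'cy': 191.71325608739397, 'k1': -0.023795508678447274, 'R': array([[ 0.23484389,  0.97203209, -0.00139856],
       [ 0.93637974, -0.22584367,  0.26867753],
       [ 0.26084733, -0.06440686, -0.96322917]]), 't': array([-0.55071622, -0.03134799,  0.39072028])}
```

View pics/scene0.png

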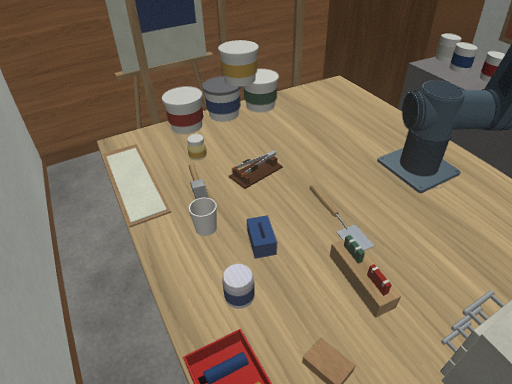

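View pics/side0.png

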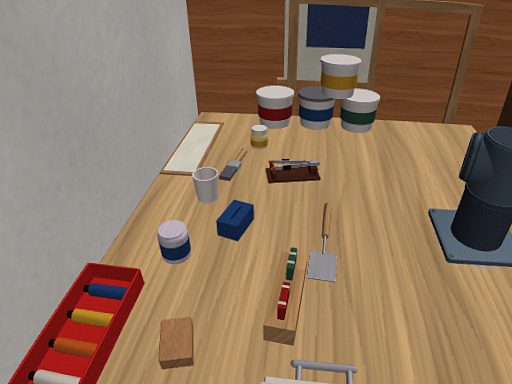

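The scene view shows the green gauge at about (354,248), the red one at (379,279), the blue block at (262,236), and the tweezers on their dark stand at (257,167). In the side view the same items are at (291,263), (284,300), (236,219) and (293,168).

```bash
cat > h.py <<'E'
import numpy as np, cv2
from scipy.spatial.transform import Rotation as Ro
from rig import arm, grab_frame
def rays(f,px):
    K=np.array([[f["fx"],0,f["cx"]],[0,f["fy"],f["cy"]],[0,0,1]])
    p=cv2.undistortPoints(np.array(px,float).reshape(-1,1,2),K,np.array([f["k1"],0,0,0.]))[:,0]
    d=np.c_[p,np.ones(len(p))]@f["R"]
    return -f["R"].T@f["t"],d/np.linalg.norm(d,axis=1)[:,None]
def onplane(f,px,z):
    o,d=rays(f,px); return o+d*((z-o[2])/d[:,2])[:,None]
def tri(f1,p1,f2,p2):
    A=np.zeros((3,3));b=np.zeros(3)
    for f,p in((f1,p1),(f2,p2)):
        o,d=rays(f,[p]);M=np.eye(3)-np.outer(d[0],d[0]);A+=M;b+=M@o
    return np.linalg.solve(A,b)
def proj(f,X):
    K=np.array([[f["fx"],0,f["cx"]],[0,f["fy"],f["cy"]],[0,0,1]])
    return cv2.projectPoints(np.array(X,float).reshape(-1,1,3),cv2.Rodrigues(f["R"])[0],f["t"],K,np.array([f["k1"],0,0,0.]))[0][:,0]
def mask(f,lo,hi,roi=None):
    m=cv2.inRange(cv2.cvtColor(f["img"],cv2.COLOR_BGR2HSV),np.array(lo),np.array(hi))
    if roi: k=np.zeros_like(m);x0,y0,x1,y1=roi;k[y0:y1,x0:x1]=255;m&=k
    return m
def blobs(m,amin=20):
    n,l,s,c=cv2.connectedComponentsWithStats(m)
    return [(s[i,4],c[i],s[i,:4],l==i) for i in np.argsort(-s[:,4]) if i and s[i,4]>=amin]
def togo(xyz,yaw=None):
    """tool-frame shift (cm) to xyz and z turn (deg) so tool y lies along world angle yaw, pointing down"""
    s=arm.read_state();R=Ro.from_rotvec(s["tool_rot"]).as_matrix()
    sh=R.T@(np.array(xyz)-s["ee_pos"])*100
    y=R[:,1];a=None
    if yaw is not None:
        a=(np.degrees(np.arctan2(y[1],y[0])-yaw)+90)%180-90
    return sh.round(2),a,R.round(3).tolist()
E
python3 - <<'E'
from h import *
S,D=grab_frame("scene"),grab_frame("side")
for nm,lo,hi,rs,rd in (("green",(40,40,20),(95,255,255),(320,220,410,320),(260,230,320,320)),
  ("red",(0,150,60),(6,255,255),(360,255,400,300),(270,270,300,330)),
  ("block",(100,90,20),(130,255,255),(235,205,285,265),(205,190,265,245)),
  ("orange",(8,170,150),(18,255,255),(220,140,300,200),(250,140,335,190))):
    B=[blobs(mask(f,lo,hi,r),5) for f,r in((S,rs),(D,rd))]
    for b in B: print(nm,[(int(q[0]),q[1].round(1),q[2]) for q in b[:3]])
    print(tri(S,B[0][0][1],D,B[1][0][1]) if B[0] and B[1] else '')
for nm,f,x0,y0 in(("s",S,220,140),("d",D,190,120)):
    pass
a=cv2.resize(S["img"][140:270,215:410],None,fx=4,fy=4,interpolation=cv2.INTER_CUBIC);cv2.imwrite("pics/c1.png",a)
E
```

```text
green [(227, array([353.9, 249.2]), array([344, 235,  20,  28], dtype=int32))]
green [(110, array([289.9, 270.8]), array([286, 263,   9,  17], dtype=int32)), (42, array([292.3, 257.5]), array([289, 254,   7,   9], dtype=int32)), (23, array([293.4, 249.6]), array([291, 248,   6,   4], dtype=int32))]
[0.47711092 0.21293779 0.05704345]
red [(203, array([380. , 280.9]), array([368, 269,  23,  26], dtype=int32)), (19, array([371.7, 266.8]), array([369, 264,   7,   7], dtype=int32))]
red [(106, array([284.2, 294.3]), array([279, 287,  11,  17], dtype=int32)), (93, array([281.4, 310.8]), array([278, 304,   9,  16], dtype=int32)), (21, array([286.1, 283.2]), array([283, 282,   7,   4], dtype=int32))]
[0.48853165 0.31186561 0.07788107]
block [(602, array([260.6, 231.1]), array([247, 216,  29,  33], dtype=int32)), (14, array([274.6, 248.6]), array([273, 244,   3,  10], dtype=int32)), (11, array([256.6, 254.7]), array([255, 251,   5,   7], dtype=int32))]
block [(1016, array([234.8, 219.6]), array([217, 200,  36,  41], dtype=int32))]
[0.63540203 0.0219968  0.02843938]
orange []
orange []
```

View pics/c1.png

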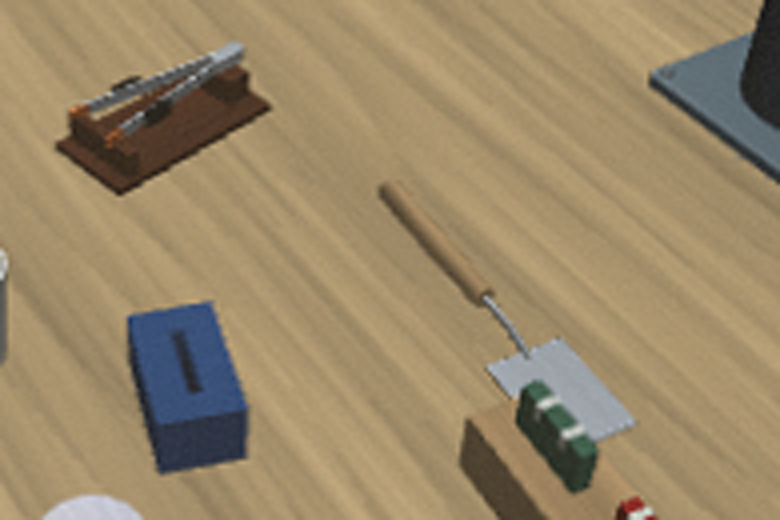

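The crop shows the green gauge's marks at full-image (351,242) and (358,248). The block slot runs from (259.5,223) to (264,237.5). The tweezer tips are at (234.5,168) and (243,175), with the heel at (274,152.5).

```bash
python3 - <<'E'
from h import *
S=grab_frame("scene")
m=onplane(S,[(351.3,241.5),(357.8,248.3)],.086);b=onplane(S,[(259.5,223.3),(263.8,237.5)],.05);t=onplane(S,[(234.5,168),(243.3,175.3),(273.8,152.5)],.042)
print(m,b,t,sep="\n")
yaw=lambda v:np.arctan2(v[1],v[0])
g=m.mean(0);ax=yaw(m[1]-m[0]);print("gauge",g,np.degrees(ax),"block",b.mean(0),np.degrees(yaw(b[1]-b[0])))
print(togo([g[0],g[1],.2],ax+np.pi/2))
s=arm.read_state();W=grab_frame("wrist");R=Ro.from_rotvec(s["tool_rot"]).as_matrix()
print("cam in tool",R.T@(-W["R"].T@W["t"]-s["ee_pos"]),"\n",R.T@W["R"].T)
E
```

```text
[[0.48070693 0.19914475 0.086     ]
 [0.48096095 0.22380679 0.086     ]]
[[0.62837942 0.00358281 0.05      ]
 [0.64328398 0.05369976 0.05      ]]
[[ 0.5755142  -0.26061101  0.042     ]
 [ 0.56799019 -0.21236988  0.042     ]
 [ 0.42110776 -0.27173027  0.042     ]]
gauge [0.48083394 0.21147577 0.086     ] 89.40985561976683 block [0.6358317  0.02864128 0.05      ] 73.4377503280468
(array([-41.82, -23.18,   1.84]), np.float64(77.07869314763383), [[-0.972, 0.234, -0.0], [0.234, 0.972, -0.001], [0.0, -0.001, -1.0]])
cam in tool [ 0.07403087  0.00157396 -0.16608047] 
 [[-1.23986183e-03 -9.63143821e-01 -2.68984094e-01]
 [ 9.99999211e-01 -1.24818603e-03 -1.40075885e-04]
 [-2.00828966e-04 -2.68984056e-01  9.63144609e-01]]
```

Call:
{"op": "apply_moves", "data": {
  "rows": [
    [0, 0, 50, -26, -14.5, 1.8, 0],
    [0, 0, 50, -26, -14.5, 1.8, 0],
    [0, 0, 50, -26, -14.5, 1.8, 0],
    [0, 0, 50, -26, -14.5, 1.8, 0],
    [0, 0, 50, -26, -14.5, 1.8, 0]
  ]
}}

```text
time_s: 0.98
ee_pos: [0.3489, 0.3313, 0.2007]
tool_rot: [1.661, 2.666, 0.001]
force: [0.3, 0.3, 1.5]
gripper_width: 0.0928
grasp_force: 0.0
```

```bash
python3 - <<'E'
from h import *
print(togo([.481,.2115,.2],np.pi/180*-0.6), arm.read_state()["q"])
E
```

```text
(array([-16.58,   6.57,   0.08]), np.float64(26.75881673573879), [[-0.441, 0.898, 0.001], [0.898, 0.441, 0.0], [-0.0, 0.001, -1.0]]) [ 5.27289294e-01  1.47701003e-01  1.72137888e+00 -1.86926196e-04
  1.27192625e+00  7.07868408e-02]
```

Call:
{"op": "apply_moves", "data": {
  "rows": [
    [0, 0, 9, -5.5, 2.2, 0, 0],
    [0, 0, 18, -11, 4.4, 0, 0],
    [0, 0, 26.7, -16.5, 6.5, 0, 0],
    [0, 0, 26.7, -16.5, 6.5, 0, 0],
    [0, 0, 26.7, -16.5, 6.5, 0, 0]
  ]
}}

```text
time_s: 1.6
ee_pos: [0.4787, 0.2144, 0.2004]
tool_rot: [-2.225, -2.217, 0.001]
force: [-0.7, 0.8, 0.2]
gripper_width: 0.0933
grasp_force: 0.0
```

```bash
python3 - <<'E'
from h import *
W=grab_frame("wrist");cv2.imwrite("pics/w1.png",W["img"])
g=blobs(mask(W,(40,40,20),(95,255,255)),100)
for q in g: print(q[0],q[1],q[2],onplane(W,[q[1]],.086))
print(togo([.481,.2115,.2],0))
E
```

```text
269 [250.79182156 192.35315985] [243 183  16  20] [[0.47944377 0.21154888 0.086     ]]
218 [252.83027523 168.23853211] [246 160  15  17] [[0.48147891 0.23516375 0.086     ]]
189 [248.67724868 215.49206349] [242 208  14  16] [[0.47724772 0.18788024 0.086     ]]
(array([-0.35,  0.28,  0.05]), np.float64(-0.13232910849716006), [[0.002, 1.0, -0.001], [1.0, -0.002, 0.0], [0.0, -0.001, -1.0]])
```

View pics/w1.png

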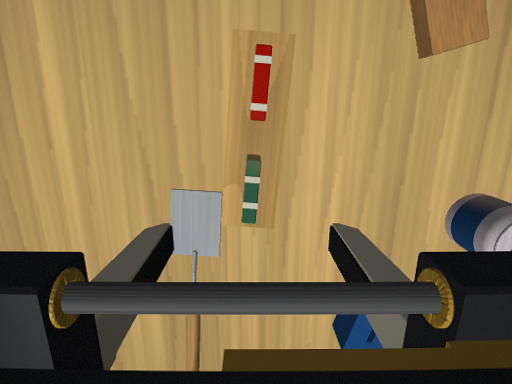

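The wrist view shows the green gauge upright at about (251,190) with marks at (252,180) and (250,206), the red gauge beyond it, and the fingers straddling its line. The palette knife is on the left.

```bash
python3 - <<'E'
from h import *
W=grab_frame("wrist")
m=mask(W,(0,0,170),(180,70,255),(235,165,270,220))
B=blobs(m,15)
P=onplane(W,[b[1] for b in B[:2]],.086);print([(b[0],b[1]) for b in B],P)
c=P.mean(0);v=P[1]-P[0];v*=np.sign(v[1]);a=np.arctan2(v[1],v[0]);print(c,np.degrees(a))
r=mask(W,(0,150,60),(6,255,255),(235,30,280,130));ys,xs=np.nonzero(r);Q=onplane(W,np.c_[xs,ys],.086)[:,:2];print("red",Q.mean(0),np.degrees(np.arctan2(*np.linalg.svd(Q-Q.mean(0),full_matrices=False)[2][0][::-1])))
print(togo([c[0],c[1],.055],a-np.pi/2)[:2])
E
```

```text
[(np.int32(87), array([252.02298851, 179.87356322])), (np.int32(80), array([249.8125, 205.6875]))] [[0.48026175 0.22442986 0.086     ]
 [0.47804004 0.19855307 0.086     ]]
[0.47915089 0.21149147 0.086     ] 85.09277407037658
red [0.48849831 0.31195946] -95.26134935272138
(array([-0.38,  0.12, 14.56]), np.float64(4.815289508025572))
```

Call:
{"op": "apply_moves", "data": {
  "rows": [
    [0, 0, 4.8, -0.35, 0.1, 4, 0],
    [0, 0, 4.8, -0.35, 0.1, 8, 0],
    [0, 0, 4.8, -0.35, 0.1, 12, 0],
    [0, 0, 4.8, -0.35, 0.1, 14, 0],
    [0, 0, 4.8, -0.35, 0.1, 14.4, 0]
  ]
}}

```text
time_s: 2.33
ee_pos: [0.4781, 0.2119, 0.0556]
tool_rot: [-2.312, -2.124, 0.004]
force: [0.0, 0.4, 0.3]
gripper_width: 0.093
grasp_force: 0.0
```

```bash
python3 - <<'E'
from h import *
print(togo([.4792,.2115,.055],np.radians(-4.9))[:2])
E
```

```text
(array([-0.03,  0.11,  0.06]), np.float64(0.04727099757278097))
```

Call:
{"op": "apply_moves", "data": {
  "rows": [
    [0, 0, 0, 0, 0.1, 0, 120],
    [0, 0, 0, 0, 0.1, 0, 190],
    [0, 0, 0, 0, 0.1, 0, 235],
    [0, 0, 0, 0, 0.1, 0, 235],
    [0, 0, 0, 0, 0.1, 0, 235]
  ],
  "force": 25
}}

```text
time_s: 2.95
ee_pos: [0.4813, 0.2107, 0.0569]
tool_rot: [2.316, 2.122, 0.001]
force: [0.5, 0.5, -0.2]
gripper_width: 0.0476
grasp_force: 0.0
```

```bash
python3 - <<'E'
from h import *
s=arm.read_state();print(s["gripper_width"],s["grasp_force"],s["force"])
E
```

```text
0.047598814382591476 0.0 [ 0.4850144   0.48481015 -0.19205514]
```

Call:
{"op": "apply_moves", "data": {
  "rows": [
    [0, 0, 0, 0, 0, 0, 240],
    [0, 0, 0, 0, 0, 0, 240],
    [0, 0, 0, 0, 0, 0, 240],
    [0, 0, 0, 0, 0, 0, 240],
    [0, 0, 0, 0, 0, 0, 240]
  ]
}}

```text
time_s: 3.58
ee_pos: [0.4803, 0.2108, 0.0566]
tool_rot: [-2.316, -2.122, 0.002]
force: [-3.4, 0.0, 3.7]
gripper_width: 0.0138
grasp_force: 25.0
```

```bash
python3 - <<'E'
from h import *
s=arm.read_state();print(s["gripper_width"],s["grasp_force"],s["force"],s["ee_pos"])
for i in range(4):
    W=grab_frame("wrist");s=arm.read_state();print(s["ee_pos"],s["gripper_width"])
    # compare with camera-derived TCP
    print((-W["R"].T@W["t"]))
E
```

```text
0.013761492132634898 24.998405277729034 [-3.38214597  0.04548423  3.6617997 ] [0.48025474 0.21083293 0.05661972]
[0.48023881 0.21083914 0.05658487] 0.013740599452007125
[0.48793368 0.28652373 0.22264853]
[0.48026677 0.21081886 0.05661406] 0.013929767370089672
[0.48793241 0.28652419 0.22264725]
[0.4802285  0.21084591 0.05657979] 0.013933669466858345
[0.48793336 0.28652388 0.22264618]
[0.48025932 0.21081445 0.05659406] 0.013682716210402518
[0.4879354  0.28652328 0.2226453 ]
```

Call:
{"op": "apply_moves", "data": {
  "rows": [
    [0, 0, 0, 0, 0, -1.5, 240],
    [0, 0, 0, 0, 0, -4, 240],
    [0, 0, 0, 0, 0, -7, 240],
    [0, 0, 0, 0, 0, -11, 240],
    [0, 0, 0, 0, 0, -14, 240]
  ]
}}

```text
time_s: 4.4
ee_pos: [0.4827, 0.2108, 0.1995]
tool_rot: [2.315, 2.12, 0.006]
force: [0.5, 1.0, -1.2]
gripper_width: 0.0139
grasp_force: 25.0
```

```bash
python3 - <<'E'
from h import *
print(togo([.616,-.038,.2],np.radians(73.4-90))[:2])
s=arm.read_state();print(s["gripper_width"],s["grasp_force"],s["force"],s["q"])
E
```

```text
(array([-23.62,  15.45,   0.  ]), np.float64(11.583284092254218))
0.01394589613933847 24.99713659286499 [ 0.46097027  1.04835406 -1.19342161] [ 2.00094695e-01  2.28006175e-01  1.62361318e+00 -4.15271263e-04
  1.28547897e+00  2.87766919e-01]
```

Call:
{"op": "apply_moves", "data": {
  "rows": [
    [0, 0, 2.5, -5, 3.2, 0, 240],
    [0, 0, 5, -10, 6.5, 0, 240],
    [0, 0, 7.5, -15, 9.8, 0, 240],
    [0, 0, 10, -20, 13, 0, 240],
    [0, 0, 11.6, -23.6, 15.4, 0, 240]
  ]
}}

```text
time_s: 5.03
ee_pos: [0.6158, -0.0409, 0.1977]
tool_rot: [2.519, 1.872, 0.003]
force: [1.3, 0.9, -0.7]
gripper_width: 0.0139
grasp_force: 25.0
```

Call:
{"op": "apply_moves", "data": {
  "rows": [
    [0, 0, 0, 0, 0, 0, 240],
    [0, 0, 0, 0, 0, 0, 240],
    [0, 0, 0, 0, 0, 0, 240],
    [0, 0, 0, 0, 0, 0, 240],
    [0, 0, 0, 0, 0, 0, 240]
  ]
}}

```text
time_s: 5.65
ee_pos: [0.6138, -0.037, 0.1969]
tool_rot: [2.518, 1.879, 0.0]
force: [-0.8, -0.1, -1.6]
gripper_width: 0.0139
grasp_force: 25.0
```

```bash
python3 - <<'E'
from h import *
W=grab_frame("wrist");cv2.imwrite("pics/w2.png",W["img"]);print(arm.read_state()["ee_pos"])
m=mask(W,(100,90,20),(130,255,255))
for q in blobs(m,300)[:3]: print(q[0],q[1],q[2])
E
```

```text
[ 0.613859  -0.0371381  0.1968598]
5983 [254.68293498 111.3797426 ] [224  61  62 103]
```

View pics/w2.png

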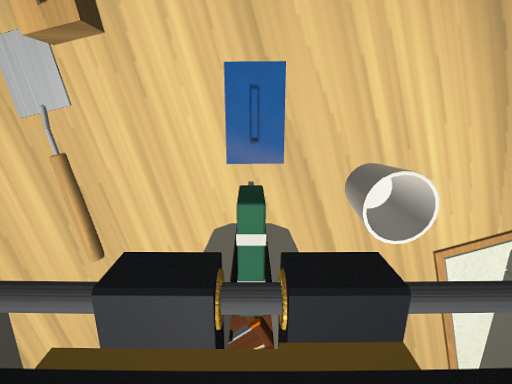

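The wrist view shows the block straight ahead, its slot running from (254,85) to (254,141). The held green gauge is at (251,215–280) with one mark at (251,240), and the cup stands to the right.

```bash
python3 - <<'E'
from h import *
W=grab_frame("wrist");s=arm.read_state();R=Ro.from_rotvec(s["tool_rot"]).as_matrix()
g=cv2.cvtColor(W["img"],cv2.COLOR_BGR2GRAY).astype(int)
roi=np.zeros(g.shape,bool);roi[75:152,240:270]=1
print(np.median(g[roi]))
m=((g<np.median(g[roi])*0.75)&roi).astype(np.uint8)*255
b=blobs(m,30)[0];print(b[0],b[1],b[2])
ctr=onplane(W,[b[1]],.05)[0]
ys,xs=np.nonzero(b[3]);Q=onplane(W,np.c_[xs,ys],.05)[:,:2];v=np.linalg.svd(Q-Q.mean(0),full_matrices=False)[2][0];print("dark slot",ctr,np.degrees(np.arctan2(v[1],v[0])),np.ptp((Q-Q.mean(0))@v))
x,y,w,h=b[2];print("ends",onplane(W,[(x+w/2-.5,y-.5),(x+w/2-.5,y+h-.5)],.05))
# block top outline
bm=mask(W,(100,90,20),(130,255,255));B=blobs(bm,300)[0]
r=cv2.minAreaRect(np.argwhere(B[3])[:,::-1].astype(np.float32));bp=cv2.boxPoints(r);P=onplane(W,bp,.05);print("block c",P.mean(0),P[:,:2].round(4).tolist())
k=blobs(mask(W,(0,0,170),(180,60,255),(232,225,270,255)),20)[0];mk=onplane(W,[k[1]],s["ee_pos"][2]+.0294)[0];print("mark",k[0],k[1],"in tool",(R.T@(mk-s["ee_pos"])*100).round(2))
gm=blobs(mask(W,(40,60,20),(95,255,255),(225,180,280,300)),50)
for q in gm: print(q[0],q[1],q[2])
print("R",R.round(4).tolist(),s["ee_pos"],"toolx yaw",np.degrees(np.arctan2(R[1,0],R[0,0])))
E
```

```text
81.0
67 [251.05970149  99.59701493] [249  84  10  45]
dark slot [0.63862512 0.04300398 0.05      ] -110.79530645546585 0.0423137606380697
ends [[0.64525362 0.05685475 0.05      ]
 [0.63293469 0.01525075 0.05      ]]
block c [0.63887663 0.02869597 0.05      ] [[0.6236, 0.0844], [0.6803, 0.0685], [0.6566, -0.0277], [0.5949, -0.0105]]
mark 356 [250.58146067 239.45224719] in tool [ 1.38  0.03 -2.94]
1288 [250.63509317 210.28493789] [237 185  29  49]
981 [250.68807339 262.77268094] [237 246  29  35]
R [[0.2851, 0.9585, 0.0002], [0.9585, -0.2851, -0.0001], [-0.0, 0.0002, -1.0]] [ 0.61389039 -0.0372952   0.19679274] toolx yaw 73.433354296842
```

```bash
python3 - <<'E'
from h import *
W=grab_frame("wrist");s=arm.read_state();R=Ro.from_rotvec(s["tool_rot"]).as_matrix()
g=cv2.cvtColor(W["img"],cv2.COLOR_BGR2GRAY).astype(float)
B=blobs(mask(W,(100,90,20),(130,255,255)),300)[0][3]
fill=cv2.morphologyEx(B.astype(np.uint8),cv2.MORPH_CLOSE,np.ones((13,13)))
mid=[];sl=[]
for y in range(68,158,3):
    x=np.nonzero(fill[y])[0];mid.append((x[0]/2+x[-1]/2,y));
def fit(p):
    P=onplane(W,p,.05)[:,:2];v=np.linalg.svd(P-P.mean(0))[2][0];v*=np.sign(v[1]);return P.mean(0),np.degrees(np.arctan2(v[1],v[0]))
print("outline axis",fit(mid))
bh=cv2.morphologyEx(g.astype(np.uint8),cv2.MORPH_BLACKHAT,np.ones((5,25)))[75:152,238:272].astype(float)
col=bh.sum(0);row=bh[:,8:25].sum(1);print("col",(col/77).round(0).astype(int).tolist());print("row",(row/17).round(0).astype(int).tolist())
for y in range(92,136,2):
    w=np.clip(bh[y-75]-6,0,None);w[:8]=0;w[25:]=0;
    if w.sum()>0:sl.append((238+(w*np.arange(34)).sum()/w.sum(),y))
print("slot axis",fit(sl),[tuple(np.round(p,1)) for p in sl[::5]])
for p in(mid[0],mid[-1]): print(p)
cs=np.nonzero(fill[:,255])[0];E=onplane(W,[(255,cs[0]-.5),(255,cs[-1]+.5)],.05);print("ends",cs[[0,-1]],E,E.mean(0))
E
```

```text
outline axis (array([0.63860307, 0.03034585]), np.float64(73.88780052968906))
col [3, 3, 3, 3, 3, 3, 3, 3, 3, 3, 1, 13, 21, 11, 7, 6, 6, 6, 5, 21, 16, 9, 4, 3, 2, 3, 3, 3, 3, 3, 3, 3, 3, 3]
row [3, 3, 3, 3, 2, 3, 3, 2, 5, 10, 14, 16, 18, 14, 9, 10, 9, 8, 8, 9, 9, 8, 8, 9, 8, 8, 9, 9, 9, 10, 10, 9, 9, 7, 9, 8, 8, 9, 9, 9, 9, 9, 9, 8, 9, 9, 8, 9, 8, 9, 9, 9, 9, 10, 9, 9, 9, 9, 9, 11, 9, 7, 15, 21, 21, 20, 11, 9, 4, 1, 1, 1, 0, 1, 1, 1, 1]
slot axis (array([0.63747951, 0.02957448]), np.float64(73.49482113613746)) [(np.float64(253.5), np.float64(92.0)), (np.float64(253.7), np.float64(102.0)), (np.float64(253.6), np.float64(112.0)), (np.float64(254.2), np.float64(122.0)), (np.float64(253.8), np.float64(132.0))]
(np.float64(254.5), 68)
(np.float64(255.0), 155)
ends [ 61 162] [[ 0.65265195  0.07644248  0.05      ]
 [ 0.62453448 -0.01888284  0.05      ]] [0.63859322 0.02877982 0.05      ]
```

```bash
python3 - <<'E'
from h import *
print(togo([.6373,.0284,.105],np.radians(73.6-90))[:2])
E
```

```text
(array([6.98, 0.36, 9.18]), np.float64(-0.18371043238116158))
```

Call:
{"op": "apply_moves", "data": {
  "rows": [
    [0, 0, -0.2, 3, 0.3, 2, 240],
    [0, 0, -0.2, 6, 0.36, 5, 240],
    [0, 0, -0.2, 7, 0.36, 8, 240],
    [0, 0, -0.2, 7, 0.36, 9.2, 240],
    [0, 0, -0.2, 7, 0.36, 9.2, 240]
  ]
}}

```text
time_s: 6.42
ee_pos: [0.6369, 0.0279, 0.104]
tool_rot: [-2.515, -1.881, 0.002]
force: [0.5, -0.1, -0.2]
gripper_width: 0.0141
grasp_force: 25.0
```

Call:
{"op": "apply_moves", "data": {
  "rows": [
    [0, 0, 0, 0, 0, 0, 240],
    [0, 0, 0, 0, 0, 0, 240],
    [0, 0, 0, 0, 0, 0, 240],
    [0, 0, 0, 0, 0, 0, 240],
    [0, 0, 0, 0, 0, 0, 240]
  ]
}}

```text
time_s: 7.05
ee_pos: [0.6374, 0.0283, 0.1048]
tool_rot: [2.516, 1.882, 0.0]
force: [0.5, 0.0, -0.0]
gripper_width: 0.0139
grasp_force: 25.0
```

```bash
python3 - <<'E'
from h import *
print(togo([.6373,.0284,.057],np.radians(73.6-90))[:2],arm.read_state()["force"])
E
```

```text
(array([ 0.01, -0.02,  4.78]), np.float64(-0.013235184067809769)) [ 0.51715822  0.03673893 -0.0223814 ]
```

On target. I'm descending slowly and watching the force.

Call:
{"op": "apply_moves", "data": {
  "rows": [
    [0, 0, 0, 0, 0, 0.6, 240],
    [0, 0, 0, 0, 0, 1.0, 240],
    [0, 0, 0, 0, 0, 1.3, 240],
    [0, 0, 0, 0, 0, 1.6, 240],
    [0, 0, 0, 0, 0, 1.6, 240]
  ]
}}

```text
time_s: 7.68
ee_pos: [0.6372, 0.0283, 0.0883]
tool_rot: [-2.515, -1.881, 0.001]
force: [-0.2, 0.2, -1.3]
gripper_width: 0.014
grasp_force: 25.0
```

Call:
{"op": "apply_moves", "data": {
  "rows": [
    [0, 0, 0, 0, 0, 0.7, 240],
    [0, 0, 0, 0, 0, 1.4, 240],
    [0, 0, 0, 0, 0, 2.0, 240],
    [0, 0, 0, 0, 0, 2.6, 240],
    [0, 0, 0, 0, 0, 2.7, 240]
  ]
}}

```text
time_s: 8.3
ee_pos: [0.637, 0.0283, 0.0609]
tool_rot: [-2.515, -1.881, 0.001]
force: [0.4, 0.4, -1.4]
gripper_width: 0.0138
grasp_force: 25.0
```

Call:
{"op": "apply_moves", "data": {
  "rows": [
    [0, 0, 0, 0, 0, 0.2, 240],
    [0, 0, 0, 0, 0, 0.3, 240],
    [0, 0, 0, 0, 0, 0.4, 240],
    [0, 0, 0, 0, 0, 0.45, 240],
    [0, 0, 0, 0, 0, 0.45, 240]
  ]
}}

```text
time_s: 8.93
ee_pos: [0.6374, 0.0283, 0.0572]
tool_rot: [2.516, 1.882, 0.0]
force: [0.2, 0.9, -0.5]
gripper_width: 0.014
grasp_force: 25.0
```

Call:
{"op": "apply_moves", "data": {
  "rows": [
    [0, 0, 0, 0, 0, 0.05, 240],
    [0, 0, 0, 0, 0, 0.1, 240],
    [0, 0, 0, 0, 0, 0.15, 240],
    [0, 0, 0, 0, 0, 0.15, 240],
    [0, 0, 0, 0, 0, 0.15, 240]
  ]
}}

```text
time_s: 9.55
ee_pos: [0.6375, 0.0283, 0.0566]
tool_rot: [2.515, 1.881, 0.001]
force: [-2.2, 0.6, 5.0]
gripper_width: 0.014
grasp_force: 25.0
```

Call:
{"op": "apply_moves", "data": {
  "rows": [
    [0, 0, 0, 0, 0, 0, 200],
    [0, 0, 0, 0, 0, 0, 100],
    [0, 0, 0, 0, 0, 0, 60],
    [0, 0, 0, 0, 0, 0, 60],
    [0, 0, 0, 0, 0, 0, 60]
  ]
}}

```text
time_s: 10.18
ee_pos: [0.6374, 0.0283, 0.0556]
tool_rot: [-2.516, -1.882, 0.0]
force: [-0.1, -0.0, -0.8]
gripper_width: 0.0552
grasp_force: 0.0
```

Call:
{"op": "apply_moves", "data": {
  "rows": [
    [0, 0, 0, 0, 0, -1, 40],
    [0, 0, 0, 0, 0, -4, 20],
    [0, 0, 0, 0, 0, -8, 0],
    [0, 0, 0, -3, 0, -13, 0],
    [0, 0, 0, -7, 0, -15, 0]
  ]
}}

```text
time_s: 10.8
ee_pos: [0.6192, -0.0391, 0.2102]
tool_rot: [2.51, 1.881, 0.007]
force: [1.1, -0.1, -0.6]
gripper_width: 0.0929
grasp_force: 0.0
```

Call:
{"op": "apply_moves", "data": {
  "rows": [
    [0, 0, 0, 0, 0, 0, 0],
    [0, 0, 0, 0, 0, 0, 0],
    [0, 0, 0, 0, 0, 0, 0],
    [0, 0, 0, 0, 0, 0, 0],
    [0, 0, 0, 0, 0, 0, 0]
  ]
}}

```text
time_s: 11.42
ee_pos: [0.6176, -0.0382, 0.2051]
tool_rot: [-2.514, -1.882, 0.001]
force: [-0.2, 0.0, 0.3]
gripper_width: 0.0929
grasp_force: 0.0
```

```bash
cat > gm.py <<'E'
from h import *
W=grab_frame("wrist");s=arm.read_state()
m=mask(W,(0,0,150),(180,70,255));g=mask(W,(40,60,20),(95,255,255))
x,y,w,h=cv2.boundingRect(g);print(s["ee_pos"],(x,y,w,h))
k=np.zeros_like(m);k[y-5:y+h+5,x-3:x+w+3]=255
B=blobs(m&k,15)[:2];P=onplane(W,[b[1] for b in B],.086);v=P[1]-P[0];v*=np.sign(v[1])
print([(b[0],b[1]) for b in B],P,"c",P.mean(0),np.degrees(np.arctan2(v[1],v[0])),np.linalg.norm(v))
E
python3 gm.py; python3 - <<'E'
from h import *
D=grab_frame("side");S=grab_frame("scene")
a=cv2.resize(D["img"][140:250,190:340],None,fx=4,fy=4,interpolation=cv2.INTER_CUBIC)
W=grab_frame("wrist")["img"]
cv2.imwrite("pics/d2.png",np.hstack([cv2.resize(W,(400,300)),cv2.resize(a,(400,300))]))
print(togo([.5,-.2,.2],0))
E
```

```text
[ 0.6175913  -0.03836183  0.20521127] (2, 78, 510, 306)
(array([-18.8 ,  -6.73,   0.55]), np.float64(-16.392996120949306), [[0.282, 0.959, -0.0], [0.959, -0.282, 0.0], [0.0, -0.0, -1.0]])Traceback (most recent call last):
  File "gm.py", line 6, in <module>
    B=blobs(m&k,15)[:2];P=onplane(W,[b[1] for b in B],.086);v=P[1]-P[0];v*=np.sign(v[1])
                          ~~~~~~~^^^^^^^^^^^^^^^^^^^^^^^^^^
  File "h.py", line 10, in onplane
    o,d=rays(f,px); return o+d*((z-o[2])/d[:,2])[:,None]
        ~~~~^^^^^^
  File "h.py", line 6, in rays
    p=cv2.undistortPoints(np.array(px,float).reshape(-1,1,2),K,np.array([f["k1"],0,0,0.]))[:,0]
      ~~~~~~~~~~~~~~~~~~~^^^^^^^^^^^^^^^^^^^^^^^^^^^^^^^^^^^^^^^^^^^^^^^^^^^^^^^^^^^^^^^^^
cv2.error: OpenCV(4.12.0) /io/opencv/modules/calib3d/src/undistort.dispatch.cpp:347: error: (-215:Assertion failed) CV_IS_MAT(_src) && CV_IS_MAT(_dst) && (_src->rows == 1 || _src->cols == 1) && (_dst->rows == 1 || _dst->cols == 1) && _src->cols + _src->rows - 1 == _dst->rows + _dst->cols - 1 && (CV_MAT_TYPE(_src->type) == CV_32FC2 || CV_MAT_TYPE(_src->type) == CV_64FC2) && (CV_MAT_TYPE(_dst->type) == CV_32FC2 || CV_MAT_TYPE(_dst->type) == CV_64FC2) in function 'cvUndistortPointsInternal'
```

View pics/d2.png

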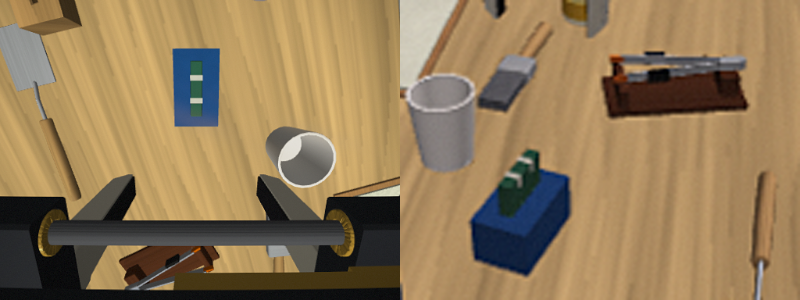

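The gauge sits home in the block with its bar flush on top, marks at about (251,99) and (251,128) in the full wrist image. The tweezers are undisturbed on the stand.

```bash
python3 - <<'E'
from h import *
W=grab_frame("wrist");s=arm.read_state()
m=mask(W,(0,0,150),(180,70,255),(238,85,265,145))
B=blobs(m,15)[:2];P=onplane(W,[b[1] for b in B],.086);v=P[1]-P[0];v*=np.sign(v[1])
print([(b[0],b[1]) for b in B],P,"c",P.mean(0),np.degrees(np.arctan2(v[1],v[0])),np.linalg.norm(v))
print(togo([.469,-.2605,.2],np.radians(13.2+90))[:2])
E
```

```text
[(np.int32(118), array([250.93220339,  99.02542373])), (np.int32(111), array([250.56756757, 128.02702703]))] [[0.64194502 0.04139406 0.086     ]
 [0.63430418 0.01672658 0.086     ]] c [0.6381246  0.02906032 0.086     ] 72.78944173538595 0.02582376438674628
(array([-25.47,  -8.  ,   0.56]), np.float64(60.39727443918025))
```

Call:
{"op": "apply_moves", "data": {
  "rows": [
    [0, 0, 10, -5, -1.6, 0.4, 0],
    [0, 0, 20, -10, -3.2, 0.4, 0],
    [0, 0, 30, -15, -4.8, 0.4, 0],
    [0, 0, 40, -20, -6.4, 0.4, 0],
    [0, 0, 50, -25, -8, 0.5, 0]
  ]
}}

```text
time_s: 12.3
ee_pos: [0.4693, -0.2575, 0.201]
tool_rot: [3.076, 0.633, 0.001]
force: [-0.0, -0.2, -0.4]
gripper_width: 0.0933
grasp_force: 0.0
```

Call:
{"op": "apply_moves", "data": {
  "rows": [
    [0, 0, 10, 0, 0, 0, 0],
    [0, 0, 10.4, 0, 0, 0, 0],
    [0, 0, 10.4, 0, 0, 0, 0],
    [0, 0, 10.4, 0, 0, 0, 0],
    [0, 0, 10.4, 0, 0, 0, 0]
  ]
}}

```text
time_s: 12.92
ee_pos: [0.4706, -0.2555, 0.2007]
tool_rot: [3.12, 0.364, 0.0]
force: [-1.2, 0.8, 0.0]
gripper_width: 0.0927
grasp_force: 0.0
```

```bash
python3 - <<'E'
from h import *
W=grab_frame("wrist");s=arm.read_state();print(s["ee_pos"],s["tool_rot"],s["q"].round(2))
cv2.imwrite("pics/w3.png",W["img"])
o=blobs(mask(W,(5,150,120),(18,255,255),(100,0,420,240)),10)
for q in o[:4]: print(q[0],q[1],q[2],onplane(W,[q[1]],.0445))
E
```

```text
[ 0.47051777 -0.25563505  0.20063804] [-3.12050298e+00 -3.63346787e-01  9.53349356e-05] [-0.71  0.25  1.6  -0.    1.3   0.63]
62 [237.20967742  80.4516129 ] [235  73   6  17] [[ 0.56672261 -0.21762137  0.0445    ]]
50 [282.54  81.18] [280  75   6  14] [[ 0.57652625 -0.262229    0.0445    ]]
```

View pics/w3.png

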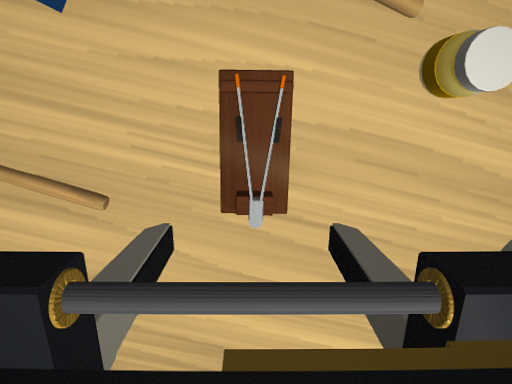

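The wrist view shows the tweezers ahead: orange tips at (237,80) and (283,81), black pads near (239,129) and (278,129), and heel at (256,214).

```bash
python3 - <<'E'
from h import *
W=grab_frame("wrist");s=arm.read_state()
b=blobs(mask(W,(0,0,0),(180,255,48),(225,105,290,155)),20)
for q in b[:3]: print(q[0],q[1],q[2])
P=onplane(W,[q[1] for q in b[:2]],.044);print(P,P.mean(0))
T=onplane(W,[(237.2,80.45),(282.5,81.2)],.044).mean(0);H=onplane(W,[(256,205)],.046)[0]
print("tipmid",T,"yaw T-P",np.degrees(np.arctan2(*(T-P.mean(0))[1::-1])),"T-H",np.degrees(np.arctan2(*(T-H)[1::-1])),np.linalg.norm((T-P.mean(0))[:2]))
e=np.radians(12.4);o=T-.055*np.array([np.cos(e),np.sin(e),0]);print(o)
print(togo([o[0],o[1],.021],e+np.pi/2)[:2])
E
```

```text
118 [277.54237288 130.00847458] [274 118   8  25]
115 [238.67826087 127.86956522] [236 116   7  26]
[[ 0.52836625 -0.26964417  0.044     ]
 [ 0.52117989 -0.22943641  0.044     ]] [ 0.52477307 -0.24954029  0.044     ]
tipmid [ 0.57160752 -0.24002881  0.044     ] yaw T-P 11.479923231790979 T-H 11.758480634313395 0.047790522830335365
[ 0.51789054 -0.25183925  0.044     ]
(array([ 4.7 ,  0.71, 17.96]), np.float64(0.8676605049651869))
```

```bash
python3 - <<'E'
from h import *
print(togo([.523,-.250,.021],np.radians(102))[:2])
E
```

```text
(array([ 5.24,  0.65, 17.96]), np.float64(1.2676605049651926))
```

Call:
{"op": "apply_moves", "data": {
  "rows": [
    [0, 0, 1.3, 3, 0.4, 3, 0],
    [0, 0, 1.3, 5.2, 0.65, 8, 0],
    [0, 0, 1.3, 5.2, 0.65, 12, 0],
    [0, 0, 1.3, 5.2, 0.65, 14, 0],
    [0, 0, 1.3, 5.2, 0.65, 14, 0]
  ]
}}

```text
time_s: 13.65
ee_pos: [0.5213, -0.2495, 0.0588]
tool_rot: [-3.122, -0.326, 0.005]
force: [-0.7, 0.1, 1.4]
gripper_width: 0.0932
grasp_force: 0.0
```

```bash
python3 - <<'E'
from h import *
W=grab_frame("wrist");s=arm.read_state();cv2.imwrite("pics/w4.png",W["img"]);R=Ro.from_rotvec(s["tool_rot"]).as_matrix()
o=blobs(mask(W,(5,150,120),(18,255,255)),10)
Q=onplane(W,[q[1] for q in o[:2]],.042);print([(q[0],q[1],q[2]) for q in o[:2]],"\n",Q,((Q-s["ee_pos"])@R*100).round(2))
print(togo([.523,-.250,.021],np.radians(102))[:2])
E
```

```text
[(np.int32(177), array([216.46892655, 150.47457627]), array([211, 139,  12,  28], dtype=int32)), (np.int32(152), array([292.77631579, 149.99342105]), array([288, 139,  10,  24], dtype=int32))] 
 [[ 0.56635935 -0.21747761  0.042     ]
 [ 0.57615385 -0.26260028  0.042     ]] [[ 4.99 -2.3   1.83]
 [ 5.02  2.32  1.83]]
(array([ 0.08, -0.01,  3.93]), np.float64(-0.08127133956006105))
```

View pics/w4.png

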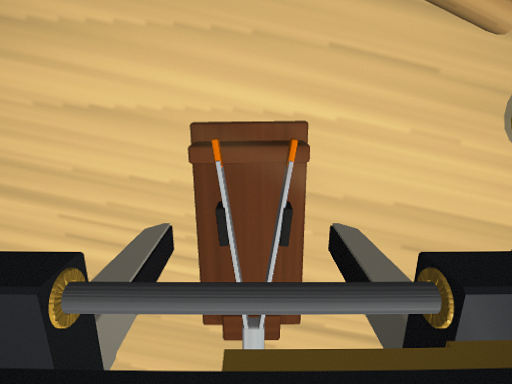

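The view shows the tips at (216,150) and (293,150) and the pads at (222,223) and (286,223). All are centred between the open fingers.

Call:
{"op": "apply_moves", "data": {
  "rows": [
    [0, 0, 0, 0.1, 0, 1.5, 0],
    [0, 0, 0, 0.1, 0, 2.8, 0],
    [0, 0, 0, 0.1, 0, 3.6, 0],
    [0, 0, 0, 0.1, 0, 3.9, 0],
    [0, 0, 0, 0.1, 0, 3.9, 0]
  ]
}}

```text
time_s: 14.32
ee_pos: [0.5233, -0.2503, 0.0215]
tool_rot: [-3.125, -0.325, 0.0]
force: [0.4, 0.7, -0.6]
gripper_width: 0.093
grasp_force: 0.0
```

Call:
{"op": "apply_moves", "data": {
  "rows": [
    [0, 0, 0, 0, 0, 0, 80],
    [0, 0, 0, 0, 0, 0, 100],
    [0, 0, 0, 0, 0, 0, 110],
    [0, 0, 0, 0, 0, 0, 120],
    [0, 0, 0, 0, 0, 0, 130]
  ],
  "force": 20
}}

```text
time_s: 14.95
ee_pos: [0.5234, -0.2504, 0.0217]
tool_rot: [3.125, 0.325, 0.0]
force: [-0.4, 0.2, 0.2]
gripper_width: 0.0484
grasp_force: 0.1
```

Call:
{"op": "apply_moves", "data": {
  "rows": [
    [0, 0, 0, 0, 0, 0, 135],
    [0, 0, 0, 0, 0, 0, 140],
    [0, 0, 0, 0, 0, 0, 145],
    [0, 0, 0, 0, 0, 0, 145],
    [0, 0, 0, 0, 0, 0, 145]
  ]
}}

```text
time_s: 15.58
ee_pos: [0.5235, -0.2504, 0.0217]
tool_rot: [3.125, 0.325, 0.0]
force: [0.5, 0.1, 0.8]
gripper_width: 0.0404
grasp_force: 3.1
```

Call:
{"op": "apply_moves", "data": {
  "rows": [
    [0, 0, 0, 0, 0, 0, 150],
    [0, 0, 0, 0, 0, 0, 153],
    [0, 0, 0, 0, 0, 0, 153],
    [0, 0, 0, 0, 0, 0, 153],
    [0, 0, 0, 0, 0, 0, 153]
  ]
}}

```text
time_s: 16.2
ee_pos: [0.5234, -0.2504, 0.0217]
tool_rot: [3.125, 0.325, 0.0]
force: [0.3, -0.2, 1.3]
gripper_width: 0.0375
grasp_force: 4.4
```

Call:
{"op": "apply_moves", "data": {
  "rows": [
    [0, 0, 0, 0, 0, -0.7, 153],
    [0, 0, 0, 0, 0, -2, 153],
    [0, 0, 0, 0, 0, -4.5, 153],
    [0, 0, 0, 0, 0, -8, 153],
    [0, 0, 0, 0, 0, -11, 153]
  ]
}}

```text
time_s: 16.82
ee_pos: [0.5235, -0.2505, 0.1339]
tool_rot: [3.124, 0.325, 0.001]
force: [-0.8, 0.6, -0.3]
gripper_width: 0.0374
grasp_force: 3.9
```

Call:
{"op": "apply_moves", "data": {
  "rows": [
    [0, 0, 0, 0, 0, -1, 153],
    [0, 0, 0, 0, 0, -1, 153],
    [0, 0, 0, 0, 0, -1, 153],
    [0, 0, 0, 0, 0, -1, 153],
    [0, 0, 0, 0, 0, -1, 153]
  ]
}}

```text
time_s: 17.45
ee_pos: [0.523, -0.2501, 0.1408]
tool_rot: [-3.124, -0.325, 0.002]
force: [-0.2, -0.3, -0.9]
gripper_width: 0.0372
grasp_force: 3.9
```

```bash
cat > tips.py <<'E'
from h import *
def tips(W,s,dz=.0183,top=.003):
    R=Ro.from_rotvec(s["tool_rot"]).as_matrix()
    o=blobs(mask(W,(5,150,110),(18,255,255),(150,80,360,260)),15)[:2]
    o.sort(key=lambda q:q[1][0])
    Q=onplane(W,[q[1] for q in o],s["ee_pos"][2]+dz+top)
    return [(int(q[0]),q[1].round(1),q[2].tolist()) for q in o],Q,((Q-s["ee_pos"])@R*100).round(2)
E
python3 - <<'E'
from tips import *
W=grab_frame("wrist");s=arm.read_state();cv2.imwrite("pics/w5.png",W["img"])
print(*tips(W,s),s["ee_pos"],s["gripper_width"],s["grasp_force"],sep="\n")
# desired: tip mid over gauge centre
c=np.array([.638,.029]);y=np.radians(73.3-90);d=np.array([np.cos(y),np.sin(y)]);p=c-.052*d
print(togo([p[0],p[1],.15],y+np.pi/2)[:2])
E
```

```text
[(690, array([245.4, 143.7]), [207, 137, 85, 13]), (839, array([275.5, 165. ]), [257, 149, 34, 48])]
[[ 0.58017391 -0.23427119  0.16228792]
 [ 0.57309325 -0.25056906  0.16228792]]
[[ 5.91 -0.38 -2.13]
 [ 4.88  1.07 -2.13]]
[ 0.52310215 -0.250165    0.14098792]
0.037220019471702566
3.859483525156975
(array([ 12.43, -27.44,  -0.89]), np.float64(28.58849928617684))
```

View pics/w5.png

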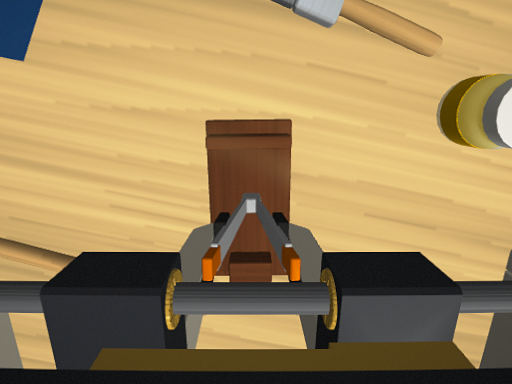

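The lift shows trouble. The tweezers have pivoted in the grip, tips up toward the palm (orange at (210,264) and (293,264)) and heel hanging at (251,205). I'll measure the tilt, then lay them back on the stand and regrip.

```bash
python3 - <<'E'
from h import *
s=arm.read_state();R=Ro.from_rotvec(s["tool_rot"]).as_matrix()
F={n:grab_frame(n) for n in("scene","side")};c={}
g=s["ee_pos"]-R[:,2]*.0183
for n,f in F.items():
    p=proj(f,[g,g+[0,0,.055]]);x,y=p[1].astype(int)
    o=blobs(mask(f,(4,130,90),(20,255,255),(x-35,y-30,x+35,y+40)),2);print(n,p.round(0).tolist(),[(q[0],q[1].round(1)) for q in o[:5]])
    c[n]=o
W=grab_frame("wrist");o=blobs(mask(W,(5,190,120),(16,255,255),(195,235,310,300)),30);print("wrist",[(q[0],q[1],q[2]) for q in o[:3]])
k=mask(W,(0,0,90),(180,60,255),(235,190,268,220));b=blobs(k,20)[0];print("heel",b[0],b[1],b[2])
E
```

```text
scene [[249.0, 134.0], [248.0, 118.0]] [(np.int32(10), array([247.5, 125. ])), (np.int32(8), array([240.8, 121.5]))]
side [[287.0, 130.0], [287.0, 113.0]] [(np.int32(222), array([256.9,  95.1])), (np.int32(98), array([259.9, 143.4])), (np.int32(46), array([310.7,  84.8])), (np.int32(3), array([298.3,  89.3])), (np.int32(2), array([298. ,  97.5]))]
wrist [(np.int32(371), array([210.26684636, 266.35849057]), array([202, 247,  18,  34], dtype=int32)), (np.int32(222), array([294.67567568, 269.08108108]), array([290, 258,  11,  23], dtype=int32))]
heel 275 [246.19636364 208.16      ] [235 198  21  22]
```

```bash
python3 - <<'E'
from h import *
s=arm.read_state();R=Ro.from_rotvec(s["tool_rot"]).as_matrix();g=s["ee_pos"]-R[:,2]*.0183
def pl(f,p):
    o,d=rays(f,[p]);n=R[:,1];X=o+d[0]*((g-o)@n)/(d[0]@n);return (R.T@(X-g)*100).round(2)
S=grab_frame("scene");W=grab_frame("wrist")
print("tips scene",pl(S,(244.2,123.3)))
# wrist: ray in plane y=0 meets circle radius r about grasp
for nm,px,r in(("tip front",(252,247),.063),("tip mid",(252,264),.055),("heel end",(251,212),.111),("heel front",(251,196),.085)):
    o,d=rays(W,[px]);o=R.T@(o-g);d=R.T@d[0];A=d[0]**2+d[2]**2;B=2*(o[0]*d[0]+o[2]*d[2]);C=o[0]**2+o[2]**2-r*r;D=B*B-4*A*C
    if D>0:
        for t in((-B-D**.5)/2/A,(-B+D**.5)/2/A): X=o+d*t;print(nm,X.round(3),"theta",np.degrees(np.arctan2(-X[2],X[0])).round(0))
    else: print(nm,D)
E
```

```text
tips scene [ 1.62  0.   -4.39]
tip front [ 0.031 -0.001 -0.055] theta 61.0
tip front [-0.024 -0.     0.058] theta -113.0
tip mid [ 0.022 -0.001 -0.051] theta 67.0
tip mid [-0.031 -0.     0.045] theta -125.0
heel end [ 0.057 -0.001 -0.095] theta 59.0
heel end [-0.015 -0.001  0.11 ] theta -98.0
heel front [ 0.052 -0.001 -0.067] theta 52.0
heel front [ 0.007 -0.001  0.085] theta -85.0
```

Call:
{"op": "apply_moves", "data": {
  "rows": [
    [0, 0, 0, -1, 0, 0, 153],
    [0, 0, 0, -3, 0, 0, 153],
    [0, 0, 0, -5, 0, 0, 153],
    [0, 0, 0, -6.3, 0, 0, 153],
    [0, 0, 0, -6.6, 0, 0, 153]
  ]
}}

```text
time_s: 18.38
ee_pos: [0.4579, -0.2643, 0.1419]
tool_rot: [3.125, 0.323, 0.0]
force: [-0.3, -0.6, -0.6]
gripper_width: 0.0374
grasp_force: 3.9
```

Call:
{"op": "apply_moves", "data": {
  "rows": [
    [0, 0, 0, 0, 0, 0.6, 153],
    [0, 0, 0, 0, 0, 1.1, 153],
    [0, 0, 0, 1.3, 0, 1.7, 153],
    [0, 0, 0, 2.7, 0, 2.3, 153],
    [0, 0, 0, 4, 0, 3.2, 153]
  ]
}}

```text
time_s: 19.0
ee_pos: [0.4995, -0.2554, 0.1091]
tool_rot: [3.124, 0.326, 0.001]
force: [-0.5, -1.1, -0.9]
gripper_width: 0.0371
grasp_force: 3.9
```

```bash
cat > tilt.py <<'E'
from h import *
s=arm.read_state();R=Ro.from_rotvec(s["tool_rot"]).as_matrix();g=s["ee_pos"]-R[:,2]*.0183
def pl(f,p):
    o,d=rays(f,[p]);n=R[:,1];X=o+d[0]*((g-o)@n)/(d[0]@n);return (R.T@(X-g)*100).round(2)
S=grab_frame("scene");p=proj(S,[g])[0].astype(int)
o=blobs(mask(S,(4,130,90),(20,255,255),(p[0]-35,p[1]-30,p[0]+20,p[1]+30)),2);print([(q[0],q[1].round(1)) for q in o])
if len(o)>1: t=pl(S,(o[0][1]+o[1][1])/2);print("tips",t,"theta",np.degrees(np.arctan2(-t[2],t[0])))
W=grab_frame("wrist");o=blobs(mask(W,(5,190,120),(16,255,255),(180,100,330,300)),15);print("wrist",[(q[0],q[1].round(1),q[2].tolist()) for q in o[:3]])
P0=np.array([.5234,-.2504,.0217]);print("x_rel",(R.T@(s["ee_pos"]-P0)*100).round(2),s["gripper_width"],s["force"].round(1))
E
python3 tilt.py
```

```text
[(np.int32(10), array([247.5, 128. ])), (np.int32(9), array([253.9, 131. ]))]
tips [ 1.69  0.   -4.51] theta 69.45787842036434
wrist [(np.int32(350), array([210.4, 268.6]), [202, 249, 18, 33]), (np.int32(171), array([294.2, 270.8]), [290, 262, 10, 20])]
x_rel [-2.44 -0.   -8.74] 0.037055779601311935 [-0.5 -1.1 -0.9]
```

Call:
{"op": "apply_moves", "data": {
  "rows": [
    [0, 0, 0, 0, 0, -2, 153],
    [0, 0, 0, -0.5, 0, -4, 153],
    [0, 0, 0, -2.5, 0, -4.2, 153],
    [0, 0, 0, -4.8, 0, -4.2, 153],
    [0, 0, 0, -6, 0, -4.2, 153]
  ]
}}

```text
time_s: 19.73
ee_pos: [0.4371, -0.2678, 0.1509]
tool_rot: [-3.124, -0.324, 0.002]
force: [0.9, 0.4, -0.8]
gripper_width: 0.0376
grasp_force: 3.9
```

Call:
{"op": "apply_moves", "data": {
  "rows": [
    [0, 0, 0, 0, 0, 1.2, 153],
    [0, 0, 0, 0, 0, 2.6, 153],
    [0, 0, 0, 0, 0, 3.8, 153],
    [0, 0, 0, 0, 0, 4.6, 153],
    [0, 0, 0, 0, 0, 4.6, 153]
  ]
}}

```text
time_s: 20.35
ee_pos: [0.4398, -0.268, 0.1047]
tool_rot: [-3.124, -0.326, 0.0]
force: [0.3, -0.7, 0.8]
gripper_width: 0.0372
grasp_force: 3.9
```

```bash
python3 tilt.py
```

```text
[(np.int32(8), array([262.2, 117.5]))]
wrist [(np.int32(60), array([211.8, 276.6]), [207, 268, 8, 14])]
x_rel [-8.55 -0.01 -8.3 ] 0.03721972341146824 [ 0.3 -0.7  0.8]
```

Call:
{"op": "apply_moves", "data": {
  "rows": [
    [0, 0, 0, -0.8, 0, 0, 153],
    [0, 0, 0, -1.5, 0, 0, 153],
    [0, 0, 0, -1.5, 0, 0, 153],
    [0, 0, 0, -0.5, 0, 0, 153],
    [0, 0, 0, 1.0, 0, 0, 153]
  ]
}}

```text
time_s: 21.08
ee_pos: [0.4499, -0.266, 0.1059]
tool_rot: [3.124, 0.324, 0.001]
force: [-0.3, -0.5, -0.8]
gripper_width: 0.0376
grasp_force: 3.9
```

Call:
{"op": "apply_moves", "data": {
  "rows": [
    [0, 0, 0, 0.8, 0, 0.2, 153],
    [0, 0, 0, 1.6, 0, 0.5, 153],
    [0, 0, 0, 2.4, 0, 0.9, 153],
    [0, 0, 0, 2.4, 0, 0.9, 153],
    [0, 0, 0, 2.4, 0, 0.9, 153]
  ]
}}

```text
time_s: 21.7
ee_pos: [0.4723, -0.2609, 0.0965]
tool_rot: [-3.124, -0.326, 0.001]
force: [-0.9, -0.8, -0.7]
gripper_width: 0.0373
grasp_force: 3.9
```

```bash
python3 tilt.py
```

```text
[(np.int32(8), array([254.1, 123.6]))]
wrist [(np.int32(68), array([211.9, 276.6]), [207, 268, 9, 14])]
x_rel [-5.22 -0.02 -7.48] 0.037345329545348256 [-0.9 -0.8 -0.7]
```

```bash
python3 - <<'E'
from h import *
s=arm.read_state()
out=[]
for n in("scene","side"):
    f=grab_frame(n);p=proj(f,[s["ee_pos"]])[0].astype(int);x0,y0=p[0]-40,p[1]-36;print(n,x0,y0)
    out.append(cv2.resize(f["img"][y0:y0+60,x0:x0+80],(400,300),interpolation=cv2.INTER_CUBIC))
W=grab_frame("wrist")["img"];out.append(cv2.resize(W[150:300,156:356],(400,300)));out.append(cv2.resize(W,(400,300)))
cv2.imwrite("pics/z.png",np.vstack([np.hstack(out[:2]),np.hstack(out[2:])]))
E
```

```text
scene 222 108
side 262 111
```

View pics/z.png

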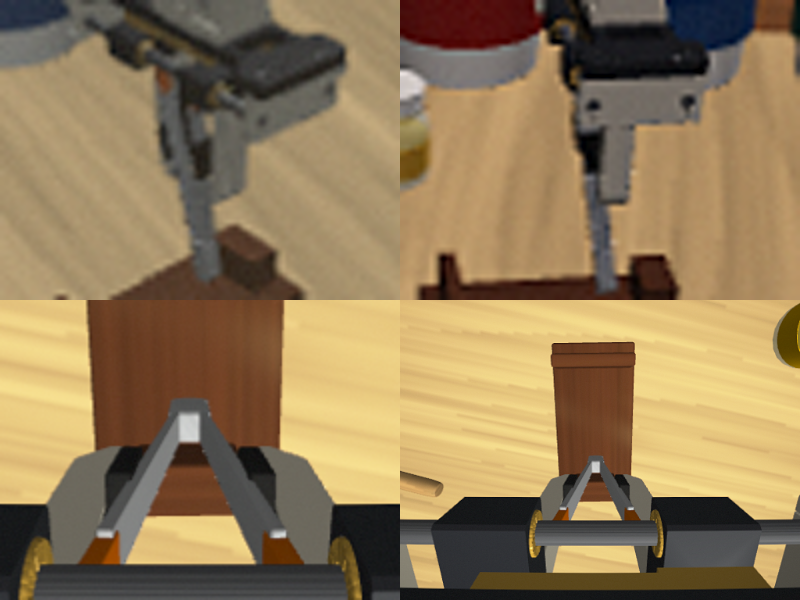

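The composite shows the tweezers hanging nearly vertical with the heel just in front of the stand's rear bar, in side view at about (605,285) with the bar at (655,275). My heel length was too long, so the heel cleared the bar. I'll go behind the bar, lower, and hook the heel on its rear edge.

Call:
{"op": "apply_moves", "data": {
  "rows": [
    [0, 0, 0, 0, 0, -1.5, 153],
    [0, 0, 0, 0, 0, -4, 153],
    [0, 0, 0, 0, 0, -5, 153],
    [0, 0, 0, -2.5, 0, -5, 153],
    [0, 0, 0, -5, 0, -5, 153]
  ]
}}

```text
time_s: 22.58
ee_pos: [0.4231, -0.2714, 0.1471]
tool_rot: [3.124, 0.326, 0.001]
force: [0.4, 0.5, -1.3]
gripper_width: 0.0371
grasp_force: 3.9
```

Call:
{"op": "apply_moves", "data": {
  "rows": [
    [0, 0, 0, -0.3, 0, 0.5, 153],
    [0, 0, 0, -0.3, 0, 2, 153],
    [0, 0, 0, -0.3, 0, 4, 153],
    [0, 0, 0, -0.3, 0, 5.5, 153],
    [0, 0, 0, -0.3, 0, 5.7, 153]
  ]
}}

```text
time_s: 23.2
ee_pos: [0.4203, -0.271, 0.088]
tool_rot: [-3.122, -0.326, 0.003]
force: [0.7, 0.2, -0.3]
gripper_width: 0.0375
grasp_force: 3.9
```

Call:
{"op": "apply_moves", "data": {
  "rows": [
    [0, 0, 0, 0.6, 0, 0, 153],
    [0, 0, 0, 1.4, 0, 0, 153],
    [0, 0, 0, 2.4, 0, 0, 153],
    [0, 0, 0, 3.3, 0, 0.2, 153],
    [0, 0, 0, 4.2, 0, 0.4, 153]
  ]
}}

```text
time_s: 23.82
ee_pos: [0.4625, -0.2632, 0.0856]
tool_rot: [3.124, 0.326, 0.0]
force: [-0.7, -0.5, -1.0]
gripper_width: 0.0372
grasp_force: 3.9
```

```bash
python3 tilt.py
```

```text
[(np.int32(8), array([253.2, 129.1])), (np.int32(7), array([259.6, 132.3]))]
tips [ 3.23 -0.   -5.51] theta 59.62087398863166
wrist [(np.int32(575), array([205. , 236.6]), [195, 221, 22, 31]), (np.int32(351), array([300.2, 236.5]), [287, 221, 21, 31])]
x_rel [-6.22 -0.01 -6.4 ] 0.037232522432563746 [-0.7 -0.5 -1. ]
```

Call:
{"op": "apply_moves", "data": {
  "rows": [
    [0, 0, 0, 0.9, 0, 0.4, 153],
    [0, 0, 0, 1.8, 0, 1.0, 153],
    [0, 0, 0, 2.5, 0, 1.7, 153],
    [0, 0, 0, 3.2, 0, 2.5, 153],
    [0, 0, 0, 3.7, 0, 3.4, 153]
  ]
}}

```text
time_s: 24.55
ee_pos: [0.4984, -0.2556, 0.051]
tool_rot: [-3.125, -0.326, -0.0]
force: [-0.1, 0.1, 0.4]
gripper_width: 0.0375
grasp_force: 4.0
```

```bash
python3 tilt.py
```

```text
[(np.int32(8), array([241.9, 148.5])), (np.int32(8), array([247.9, 152.9])), (np.int32(2), array([246.5, 176.5]))]
tips [ 4.44 -0.   -3.73] theta 40.0332855107034
wrist [(np.int32(557), array([210.1, 187.2]), [201, 167, 19, 46]), (np.int32(420), array([292.8, 186.9]), [284, 166, 17, 46])]
x_rel [-2.55 -0.01 -2.93] 0.03746883966934101 [-0.1  0.1  0.4]
```

Call:
{"op": "apply_moves", "data": {
  "rows": [
    [0, 0, 0, 0.6, 0, 0.6, 153],
    [0, 0, 0, 1.1, 0, 1.2, 153],
    [0, 0, 0, 1.6, 0, 1.8, 153],
    [0, 0, 0, 2.0, 0, 2.4, 153],
    [0, 0, 0, 2.4, 0, 2.9, 153]
  ]
}}

```text
time_s: 25.28
ee_pos: [0.5216, -0.2506, 0.0222]
tool_rot: [-3.125, -0.325, 0.0]
force: [-0.2, 0.1, -0.2]
gripper_width: 0.0375
grasp_force: 4.0
```

```bash
python3 tilt.py;  python3 - <<'E'
from h import *
W=grab_frame("wrist");s=arm.read_state()
# steel/black layout by rows: bright-grey low-saturation pixels and black pixels between fingers
hsv=cv2.cvtColor(W["img"],cv2.COLOR_BGR2HSV)
for y in range(120,282,10):
    r=hsv[y,170:340];print(y,"".join("O" if 4<=h<=18 and sa>180 and v>110 else "#" if v<45 else "." if sa<60 else "b" if v<110 else "w" for h,sa,v in r[::2]))
E
```

```text
[(np.int32(12), array([241.5, 167.5])), (np.int32(11), array([235.6, 163.1]))]
tips [ 4.88 -0.   -2.32] theta 25.426874169589805
wrist [(np.int32(395), array([214.4, 171.4]), [207, 153, 16, 42]), (np.int32(283), array([288.1, 170.1]), [281, 153, 15, 42])]
x_rel [-0.18 -0.02 -0.05] 0.03746759783963803 [-0.2  0.1 -0.2]
120 wwwwwwwwwwwwwwwwwwwwwwwwwwwwwwwwwwwwwwwwwwwwwwwwwwwwwwwwwwwwwwwwwwwwwwwwwwwwwwwwwwwww
130 wwwbbbbbbwwbbbbbbbbbbbbwwwbbbbbbbbbbbbbbwwwwwwwwwwwwbwwwwwwwbwwwwwwwwwwwwbwwwwwwwwwww
140 wwwwbbbbbbbbbbbbbwwbbbwwwwwwwwwwwwwwwwwwwwwwwwwwwwwwwwwwwwwbbbbwwwwwwwwwwbwwwwwwwwwww
150 wwwwbbbbbbbbbbbbbbbbbbbbbbbbbbbbbbbbbbbbbbbbbbbbbbbbbbbbbbbbbbbbbbbbbbbbbwwwwwwwwwwww
160 wbbbwwwbwbwbwwwwwwbOOOOOOwwwwwwwwwwwwwwwwwwwwwwwwwwwwwwwwbOOOOOwwwwwwwwwwwwbwwwwwwwww
170 wwbwwwwwwwwwwwwwwwwOOOOOOOwwwwwwwwwwwwwwwwwwwwwwwwwwwwwwbOOOOOwwwwwwwwwwwwwwwwwwwwwww
180 wwwwwbbbbbbbbbbbbbbbOOOOOObbbbbbbbbbbbbbbwwbbbwwwwwwwwwbbOOOOOwwwwwwwwwwwwwwwwwwwwwww
190 wwwwwwbbbbbbbbbbbbbbb....OwbbbbbbbbbbbwbwwwbbwwwwwwwwbwbO...wbwwwwwwwwwwwwwwwwwwwwwww
200 wwwwwwbbbbbbbbbbbbbbbb.....bbbbbbbbbbbbbwwwbbbwwbbwwbbb.....bbwwwwwwwwwwwwwwwwwwwwwww
210 wwwwwwwbbbbbbbbbbbbbbbb.....bbbbbbbbbbbbbwbbbbwwwwwwwO.....bbbbwwbwwwwwbwwwwwwwwwwwww
220 wwwwwwwbbbbbbbbbbbbbbbb.....bbbbbbbbbbwwwwbbbbwwwwOww.....wbbbwwwbwwwwwbwwwwwwwwwwwww
230 wwwwwwwbbbbb...........#.....bbbbbbbbbwbwwbwbbwwwwwwb.................wwwwwwwwwwwwwww
240 wwwwwwww.............####.....bbbbbbbbwwbwbbbbwwwwwO.....###.............wwwwwwwwwwww
250 wwwwww..............######....bbbbbbbbbbwwbbbbwwwww....######...............wwwwwwwww
260 #####..............########....bbbbbbbbwbbbbbbwwwwb....########.............#########
270 #bbbwb............####.####.....bbbbbbwwbbbbbbbwwO.....#.#######............bbbbb####
280 wwwwwww.........############....bbbbbbwwbwbwbbwww.....############.........bbbbwbw###
```

Call:
{"op": "apply_moves", "data": {
  "rows": [
    [0, 0, 0, 0.1, 0, 0.3, 153],
    [0, 0, 0, 0.1, 0, 0.6, 153],
    [0, 0, 0, 0.1, 0, 0.8, 153],
    [0, 0, 0, 0.1, 0, 0.8, 148],
    [0, 0, 0, 0.1, 0, 0.8, 143]
  ]
}}

```text
time_s: 26.05
ee_pos: [0.5223, -0.2506, 0.0147]
tool_rot: [-3.125, -0.325, 0.0]
force: [0.1, 0.0, -0.3]
gripper_width: 0.0406
grasp_force: 2.7
```

Call:
{"op": "apply_moves", "data": {
  "rows": [
    [0, 0, 0, 0, 0, 0, 138],
    [0, 0, 0, 0, 0, 0, 132],
    [0, 0, 0, 0, 0, 0, 126],
    [0, 0, 0, 0, 0, 0, 120],
    [0, 0, 0, 0, 0, 0, 90]
  ]
}}

```text
time_s: 26.68
ee_pos: [0.5225, -0.2506, 0.0148]
tool_rot: [3.125, 0.325, 0.0]
force: [-0.6, 0.2, 0.3]
gripper_width: 0.0552
grasp_force: 0.0
```

Call:
{"op": "apply_moves", "data": {
  "rows": [
    [0, 0, 0, 0, 0, 0, 0],
    [0, 0, 0, 0, 0, 0, 0],
    [0, 0, 0, 0, 0, 0, 0],
    [0, 0, 0, 0, 0, -3, 0],
    [0, 0, 0, -2, 0, -8, 0]
  ]
}}

```text
time_s: 27.3
ee_pos: [0.5023, -0.2538, 0.0939]
tool_rot: [-3.122, -0.327, 0.004]
force: [0.2, -0.9, 0.7]
gripper_width: 0.0924
grasp_force: 0.0
```

Call:
{"op": "apply_moves", "data": {
  "rows": [
    [0, 0, 0, -2, 0, -4, 0],
    [0, 0, 0, -3.2, 0, -10.5, 0],
    [0, 0, 0, -3.2, 0, -10.7, 0],
    [0, 0, 0, -3.2, 0, -10.7, 0],
    [0, 0, 0, -3.2, 0, -10.7, 0]
  ]
}}

```text
time_s: 27.92
ee_pos: [0.4709, -0.2605, 0.1998]
tool_rot: [-3.122, -0.325, 0.003]
force: [0.0, 0.6, 0.6]
gripper_width: 0.0931
grasp_force: 0.0
```

```bash
cat > lay.py <<'E'
from h import *
W=grab_frame("wrist");s=arm.read_state();R=Ro.from_rotvec(s["tool_rot"]).as_matrix();P0=np.array([.5234,-.2504,.0217])
o=blobs(mask(W,(5,150,120),(18,255,255),(100,0,420,240)),10)[:2]
Q=onplane(W,[q[1] for q in o],.042)
b=blobs(mask(W,(0,0,0),(180,255,48),(200,60,320,200)),20)[:2];P=onplane(W,[q[1] for q in b],.044)
for nm,B,X in(("tips",o,Q),("pads",b,P)):
    print(nm,[(int(q[0]),q[1].round(1),q[2].tolist()) for q in B],X.round(4).tolist(),"rel P0",((X-P0)@R*100).round(2).tolist())
v=Q[1]-Q[0];v*=np.sign(v[1]);T=Q.mean(0);d=T-P.mean(0);print("yaw tips",np.degrees(np.arctan2(v[1],v[0]))-90,"yaw pads-tip",np.degrees(np.arctan2(d[1],d[0])),"gap",np.linalg.norm(v),"d",np.linalg.norm(d),"padmid",P.mean(0))
S=grab_frame("scene");p=proj(S,[T])[0].astype(int)
os=blobs(mask(S,(4,130,90),(20,255,255),(p[0]-20,p[1]-15,p[0]+20,p[1]+15)),2);print("scene",[(q[0],q[1].round(1)) for q in os])
if len(os)>1:print("tri",tri(W,(o[0][1]+o[1][1])/2,S,(os[0][1]+os[1][1])/2))
print(s["ee_pos"],s["tool_rot"])
E
python3 lay.py
```

```text
tips [(59, array([229.4,  77.9]), [227, 71, 6, 14]), (50, array([275.1,  78. ]), [273, 71, 5, 14])] [[0.5683, -0.2163, 0.042], [0.5778, -0.2614, 0.042]] rel P0 [[5.1, -2.41, -2.03], [5.09, 2.2, -2.05]]
pads [(124, array([232.5, 126.8]), [229, 115, 8, 25]), (116, array([271.6, 127.2]), [268, 115, 8, 25])] [[0.5215, -0.2286, 0.044], [0.5295, -0.2687, 0.044]] rel P0 [[0.26, -2.18, -2.22], [0.22, 1.92, -2.24]]
yaw tips 11.786304736005292 yaw pads-tip 11.655733377786298 gap 0.046096145148152357 d 0.04855962635837873 padmid [ 0.52553392 -0.24867649  0.044     ]
scene [(np.int32(12), array([242.7, 174.2])), (np.int32(11), array([234. , 167.9]))]
tri [ 0.57270199 -0.2387687   0.04296263]
[ 0.47087951 -0.26049344  0.19972726] [-3.12205356 -0.32546281  0.00379183]
```

The tweezers are level on the stand again, near their original place. I'll regrip slightly rearward with parallel pads (full squeeze) and lift gently.

```bash
python3 - <<'E'
from h import *
print(togo([.5206,-.2497,.0215],np.radians(101.7))[:2])
E
```

```text
(array([5.120e+00, 1.000e-02, 1.782e+01]), np.float64(0.2083382136566172))
```

Call:
{"op": "apply_moves", "data": {
  "rows": [
    [0, 0, 0.2, 3, 0, 4, 0],
    [0, 0, 0.2, 5.1, 0, 9, 0],
    [0, 0, 0.2, 5.1, 0, 13, 0],
    [0, 0, 0.2, 5.1, 0, 16.5, 0],
    [0, 0, 0.2, 5.1, 0, 17.8, 0]
  ]
}}

```text
time_s: 28.65
ee_pos: [0.5196, -0.2491, 0.0203]
tool_rot: [-3.121, -0.32, 0.007]
force: [0.4, 0.2, 1.1]
gripper_width: 0.0927
grasp_force: 0.0
```

Call:
{"op": "apply_moves", "data": {
  "rows": [
    [0, 0, 0, 0, 0, 0, 60],
    [0, 0, 0, 0, 0, 0, 90],
    [0, 0, 0, 0, 0, 0, 110],
    [0, 0, 0, 0, 0, 0, 120],
    [0, 0, 0, 0, 0, 0, 130]
  ],
  "force": 25
}}

```text
time_s: 29.28
ee_pos: [0.5216, -0.2509, 0.0242]
tool_rot: [3.125, 0.32, 0.001]
force: [1.1, -0.4, -0.1]
gripper_width: 0.0486
grasp_force: 0.0
```

Call:
{"op": "apply_moves", "data": {
  "rows": [
    [0, 0, 0, 0, 0, 0, 140],
    [0, 0, 0, 0, 0, 0, 148],
    [0, 0, 0, 0, 0, 0, 155],
    [0, 0, 0, 0, 0, 0, 162],
    [0, 0, 0, 0, 0, 0, 162]
  ]
}}

```text
time_s: 29.9
ee_pos: [0.5219, -0.251, 0.0241]
tool_rot: [3.125, 0.32, 0.002]
force: [1.6, 0.2, 6.2]
gripper_width: 0.034
grasp_force: 7.6
```

Call:
{"op": "apply_moves", "data": {
  "rows": [
    [0, 0, 0, 0, 0, 0, 162],
    [0, 0, 0, 0, 0, 0, 162],
    [0, 0, 0, 0, 0, -0.1, 162],
    [0, 0, 0, 0, 0, -0.25, 162],
    [0, 0, 0, 0, 0, -0.5, 162]
  ]
}}

```text
time_s: 30.52
ee_pos: [0.5208, -0.2505, 0.0282]
tool_rot: [-3.124, -0.32, 0.002]
force: [1.0, -0.3, -0.8]
gripper_width: 0.0338
grasp_force: 5.7
```

Call:
{"op": "apply_moves", "data": {
  "rows": [
    [0, 0, 0, 0, 0, -0.3, 162],
    [0, 0, 0, 0, 0, -0.5, 162],
    [0, 0, 0, 0, 0, -0.6, 162],
    [0, 0, 0, 0, 0, -0.6, 162],
    [0, 0, 0, 0, 0, -0.6, 162]
  ]
}}

```text
time_s: 31.15
ee_pos: [0.5214, -0.2507, 0.0346]
tool_rot: [-3.125, -0.32, 0.0]
force: [0.5, 0.5, -0.5]
gripper_width: 0.0342
grasp_force: 5.7
```

```bash
cat > tl.py <<'E'
from h import *
def tl(W,s,r=.055):
    R=Ro.from_rotvec(s["tool_rot"]).as_matrix()
    o=blobs(mask(W,(5,170,110),(18,255,255),(180,60,330,282)),20)[:2];o.sort(key=lambda q:q[1][0])
    m=(o[0][1]+o[1][1])/2;o_,d=rays(W,[m]);O=R.T@(o_-s["ee_pos"]);D=R.T@d[0]
    t=(-.0183-O[2])/D[2];X=O+D*t
    return o,X*100
if __name__=="__main__":
    W=grab_frame("wrist");s=arm.read_state();o,X=tl(W,s);print([(int(q[0]),q[1].round(1),q[2].tolist()) for q in o],"tip mid in tool cm if level",X.round(2),s["gripper_width"],s["grasp_force"],s["ee_pos"])
E
python3 tl.py
```

```text
[(453, array([198. , 163.1]), [180, 154, 39, 17]), (412, array([263.8, 215.8]), [259, 173, 11, 99])] tip mid in tool cm if level [ 3.57 -1.13 -1.83] 0.03384961798240345 5.673411414027214 [ 0.52135783 -0.25067505  0.03457173]
```

```bash
sed -i 's/mask(W,(5,170,110),(18,255,255),(180,60,330,282)),20)\[:2\]/mask(W,(5,205,150),(16,255,255),(180,60,330,282)),20)[:2]/' tl.py; python3 tl.py; python3 - <<'E'
from h import *
W=grab_frame("wrist");hsv=cv2.cvtColor(W["img"],cv2.COLOR_BGR2HSV)
for y in range(100,282,9):
    r=hsv[y,170:340];print(y,"".join("O" if 4<=h<=18 and sa>190 and v>130 else "#" if v<45 else "." if sa<60 else "b" if v<110 else "w" for h,sa,v in r[::2]))
E
```

```text
[(231, array([223.8, 158. ]), [219, 144, 11, 34]), (199, array([277.9, 156.8]), [273, 144, 10, 28])] tip mid in tool cm if level [ 5.21 -0.12 -1.83] 0.034075997559587144 5.67347377538681 [ 0.52134054 -0.25071503  0.03457054]
100 wwwwwwwwwwwwwwwwwwwwwwwwwwwwwwwwwwwwwwwwwwwwwwwwwwwwwwwwwwwwwwwwwwwwwwwwwwwwwwwwwwwww
109 wwwwwwwwwwwwwwwwwwwwwwwwwwwwwwwwwwwwwwwwwwwwwwwwwwwwwwwwwwwwwwwwwwwwwwwwwwwwwwwwwwwww
118 wwwwwwwwwwwwwwwwwwwwwwwwwwwwwwwwwwwwwwwwwwwwwwwwwwwwwwwwwwwwwwwwwwwwwwwwwwwwwwwwwwwww
127 wwwwwwbbbbbbbbbbbbbbbbbbbbbbbbbbbbbbbwbbwwwwwwwwwwwwwwwwwwbwwwwwwwwwwwwwwwwwwwwwwwwww
136 wwwwwwbbbbbwwbbbwbwwbbbwwwwwwwwwwwwwwwwwwwwwwwwwwwbwbwwwwwbbwwwwwwwwwwwwwwwwwwwwwwwww
145 wwwwwwbbbbbbbbbbbbbbbbbbbOOOObbbbbbbbbbbbbbbbbbbbbbbbOOOObbbbbbbbbbbbbwwwwwwwwwwwwwww
154 wwwwbbbbbbwbbbbbbbwwbwwwbOOOOwwwwwwwwwwwwwwwwwwwwwwwOOOOOwwwwwwwwwwwwwwwbwwwwwwwwwwww
163 wwwwbwwwwwwwwwwwwwwwwwwwwOOOOOwwwwwwwwwwwwwwwwwwwwwbOOOOwwwwwwwwwwwwwwwwwwwwwwwwwwwww
172 wwwwwwwbbbbbbbbbbbbbbbbbbb...Owbbbbbbwwbwwwwwwwwwwwb...wwwwwwwwwwwwwwwwwwwwwwwwwwwwww
181 wwwwwwwwbbbbbbbbbbbbbbbbbbb...bbbbbbbbwbwwwbbwwwwww....bwwwww
[... 314 characters left out ...]
bbbbbbbbbbbww....bbbbbbwbwwbbbwwwwb....wwwbbbbbbwwwwwwbwwwwwwwwwwwwwww
226 wwwwwwwwwbbbbbbbb........####...bbbbbwwbwwbbbbwww....####.......bwwwwwwwwwwwwwwwwwwww
235 wwwwwwwwwwb.............######...bbbbbwbbwbbbbwwb...######............wwwwwwwwwwwwwww
244 wwwwwwwww..............#######...bbbbbwwbbbbbbwwb...#######..............wwwwwwwwwwww
253 ########..............#####.##...bbbbbwwbbwbbbww....####.###..............###########
262 ########.............#########....bbbbbbbbwbbbbb....#########............############
271 ####bbwwb..........#####b#####b...bbbbbbbbbbbbb....############..........bbbbb#######
280 ###wwwwwww........#####bbbbbbbb....bbbbbbbbwbbw....wbbbwwb######........bwbbbww######
```

Call:
{"op": "apply_moves", "data": {
  "rows": [
    [0, 0, 0, 0, 0, -0.2, 162],
    [0, 0, 0, 0, 0, -0.6, 162],
    [0, 0, 0, 0, 0, -1.2, 162],
    [0, 0, 0, 0, 0, -2.0, 162],
    [0, 0, 0, 0, 0, -2.8, 162]
  ]
}}

```text
time_s: 31.92
ee_pos: [0.5215, -0.2508, 0.0634]
tool_rot: [3.125, 0.32, 0.001]
force: [-0.2, 0.7, -1.1]
gripper_width: 0.0339
grasp_force: 5.7
```

Call:
{"op": "apply_moves", "data": {
  "rows": [
    [0, 0, 0, 0, 0, -0.9, 162],
    [0, 0, 0, 0, 0, -1.8, 162],
    [0, 0, 0, 0, 0, -2.7, 162],
    [0, 0, 0, 0, 0, -3.6, 162],
    [0, 0, 0, 0, 0, -4.4, 162]
  ]
}}

```text
time_s: 32.55
ee_pos: [0.5215, -0.2508, 0.1073]
tool_rot: [3.125, 0.32, 0.0]
force: [-0.3, 0.9, 0.8]
gripper_width: 0.0341
grasp_force: 5.7
```

Call:
{"op": "apply_moves", "data": {
  "rows": [
    [0, 0, 0, 0, 0, -0.4, 162],
    [0, 0, 0, 0, 0, -0.6, 162],
    [0, 0, 0, 0, 0, -0.7, 162],
    [0, 0, 0, 0, 0, -0.7, 162],
    [0, 0, 0, 0, 0, -0.7, 162]
  ]
}}

```text
time_s: 33.17
ee_pos: [0.5213, -0.2507, 0.1134]
tool_rot: [-3.125, -0.32, 0.001]
force: [-0.5, 0.5, -0.1]
gripper_width: 0.0341
grasp_force: 5.7
```

```bash
python3 tl.py; python3 - <<'E'
from h import *
c=np.array([.638,.029]);y=np.radians(73.3-90);d=np.array([np.cos(y),np.sin(y)]);p=c-.053*d
print(p,togo([p[0],p[1],.115],y+np.pi/2)[:2])
E
```

```text
[(225, array([223.8, 158.1]), [219, 145, 11, 33]), (193, array([277.9, 156.9]), [273, 144, 10, 28])] tip mid in tool cm if level [ 5.2  -0.12 -1.83] 0.0341731106515701 5.6734757870435715 [ 0.52128564 -0.25067737  0.11343718]
[0.58723541 0.04423011] (array([ 12.43, -27.54,  -0.15]), np.float64(28.38940003410363))
```

Call:
{"op": "apply_moves", "data": {
  "rows": [
    [0, 0, 0, 0.25, -0.55, 0, 162],
    [0, 0, 0, 0.75, -1.65, 0, 162],
    [0, 0, 0, 1.5, -3.3, 0, 162],
    [0, 0, 0, 2.35, -5.2, 0, 162],
    [0, 0, 0, 3.35, -7.4, 0, 162]
  ]
}}

```text
time_s: 33.85
ee_pos: [0.5395, -0.1696, 0.1137]
tool_rot: [-3.125, -0.321, -0.0]
force: [-0.8, 0.3, -1.2]
gripper_width: 0.0337
grasp_force: 5.7
```

Call:
{"op": "apply_moves", "data": {
  "rows": [
    [0, 0, 0, 1, -2.2, 0, 162],
    [0, 0, 0, 2, -4.4, 0, 162],
    [0, 0, 0, 3, -6.6, 0, 162],
    [0, 0, 0, 4, -8.8, 0, 162],
    [0, 0, 0, 5, -11, 0, 162]
  ]
}}

```text
time_s: 34.48
ee_pos: [0.5659, -0.0513, 0.1137]
tool_rot: [-3.125, -0.321, -0.0]
force: [0.3, -0.4, -0.7]
gripper_width: 0.0342
grasp_force: 5.7
```

Call:
{"op": "apply_moves", "data": {
  "rows": [
    [0, 0, 0, 1, -2.2, 0, 162],
    [0, 0, 0, 1.8, -4, 0, 162],
    [0, 0, 0, 2.4, -5.4, 0, 162],
    [0, 0, 0, 2.8, -6.2, 0, 162],
    [0, 0, 0, 2.9, -6.5, 0, 162]
  ]
}}

```text
time_s: 35.1
ee_pos: [0.5812, 0.0162, 0.1136]
tool_rot: [3.125, 0.321, -0.0]
force: [0.6, 0.2, -0.6]
gripper_width: 0.0339
grasp_force: 5.7
```

Call:
{"op": "apply_moves", "data": {
  "rows": [
    [0, 0, 2, 0, 0, 0, 162],
    [0, 0, 7, 0, 0, 0, 162],
    [0, 0, 13, 0, 0, 0, 162],
    [0, 0, 19, 0, 0, 0, 162],
    [0, 0, 24, 0, 0, 0, 162]
  ]
}}

```text
time_s: 35.72
ee_pos: [0.581, 0.015, 0.1137]
tool_rot: [3.122, -0.346, -0.0]
force: [-0.4, -0.3, -0.5]
gripper_width: 0.0341
grasp_force: 5.7
```

```bash
python3 tl.py; python3 - <<'E'
from h import *
c=np.array([.638,.029]);y=np.radians(73.3-90);d=np.array([np.cos(y),np.sin(y)]);p=c-.053*d
print(p,togo([p[0],p[1],.115],y+np.pi/2)[:2],arm.read_state()["q"].round(2))
E
```

```text
[(214, array([224.3, 158.2]), [220, 145, 10, 33]), (113, array([278.8, 153.1]), [276, 144, 7, 27])] tip mid in tool cm if level [ 5.24 -0.14 -1.83] 0.034059753656944865 5.673488304018974 [0.58106923 0.01500361 0.1136304 ]
[0.58723541 0.04423011] (array([-0.05, -2.99, -0.14]), np.float64(3.8871552804915837)) [-0.17  0.4   1.6  -0.    1.14  1.63]
```

Call:
{"op": "apply_moves", "data": {
  "rows": [
    [0, 0, 1.5, 0, -0.5, 0, 162],
    [0, 0, 3, 0, -1.3, 0, 162],
    [0, 0, 3.9, 0, -2.2, 0, 162],
    [0, 0, 3.9, 0, -2.8, 0, 162],
    [0, 0, 3.9, 0, -3, 0, 162]
  ]
}}

```text
time_s: 36.4
ee_pos: [0.5876, 0.0457, 0.1136]
tool_rot: [3.11, -0.441, 0.0]
force: [0.1, 0.4, -1.2]
gripper_width: 0.0338
grasp_force: 5.7
```

Call:
{"op": "apply_moves", "data": {
  "rows": [
    [0, 0, 0, 0, 0, 0, 162],
    [0, 0, 0, 0, 0, 0, 162],
    [0, 0, 0, 0, 0, 0, 162],
    [0, 0, 0, 0, 0, 0, 162],
    [0, 0, 0, 0, 0, 0, 162]
  ]
}}

```text
time_s: 37.02
ee_pos: [0.5875, 0.0451, 0.1137]
tool_rot: [3.11, -0.443, 0.0]
force: [0.1, 0.5, -0.5]
gripper_width: 0.0339
grasp_force: 5.7
```

```bash
python3 - <<'E'
from h import *
from tl import tl
W=grab_frame("wrist");s=arm.read_state();R=Ro.from_rotvec(s["tool_rot"]).as_matrix()
cv2.imwrite("pics/fin0.png",W["img"])
o,X=tl(W,s);print([(int(q[0]),q[1].round(1),q[2].tolist()) for q in o],X.round(2),s["ee_pos"],np.degrees(np.arctan2(R[1,0],R[0,0])))
P=proj(W,[[.6419,.0414,.086],[.6343,.0167,.086]]);print("pred marks",P)
hsv=cv2.cvtColor(W["img"],cv2.COLOR_BGR2HSV)
for y in range(110,215,4):
    r=hsv[y,190:316];print(y,"".join("O" if 4<=h<=18 and sa>190 and v>130 else "G" if 40<=h<=95 and sa>60 else "B" if 100<=h<=130 and sa>90 else "#" if v<45 else "W" if sa<60 and v>160 else "." if sa<60 else "b" for h,sa,v in r[::2]))
E
```

```text
[(213, array([224.3, 158.2]), [220, 145, 10, 33]), (108, array([278.8, 152.4]), [276, 144, 7, 25])] [ 5.24 -0.12 -1.83] [0.58751139 0.04511233 0.11367952] -16.217313287396536
pred marks [[235.07951927 143.04748515]
 [275.60631061 143.63056742]]
110 BBBBBBBBBBBBBBBBBBBBBBBBBBBBBBBBBBBBBBBBBBBBBBBBBBBBBBBBBBBBBBB
114 BBBBBBBBBBBBBBBBBBBBBBBBBBBBBBBBBBBBBBBBBBBBBBBBBBBBBBBBBBBBBBB
118 BBBBBBBBBBBBBBBBBBBBBBBBBBBBBBBBBBBBBBBBBBBBBBBBBBBBBBBBBBBBBBB
122 BBBBBBBBBBBBBBBBBBBBBBBBBBBBBBBBBBBBBBBBBBBBBBBBBBBBBBBBBBBBBBB
126 BBBBBBBBBBBBBBBBBBBBBBBBBBBBBBBBBBBBBBBBBBBBBBBBBBBBBBBBBBBBBBB
130 BBBBBBBBBBBbGGGGGGGGG.....GGGGGGGGGGGGGGG....GGGGGGG.GBBBBBBBBB
134 BBBBBBBBGGGGGGGGGGGG.WWWW.GGGGGGGGGGGGGGGWWWWWGGGGGGGGGGGGBBBBB
138 BBBBBBBBGGGGGGGGGGGGGWWWW.GGGGGGGGGGGGGGGWWWWWGGGGGGGGGGGGBBBBB
142 BBBBBBBBBGGGGGGGbbbGGWWWWWGGGGGGGGGGGGGGGWW..bGGGGGGGGGGGGBBBBB
146 BBBBBBBBBGGGGGGOOOOGGWWWWWGGGGGGGGGGGGGGGWbOOOOGGGGGGGGGGGBBBBB
150 BBBBBBBBBGGGGGGOOOObGWWWWWGGGGGGGGGGGGGGGWbOOOOGGGGGGGGGGGBBBBB
154 .BBBBBBBBBBBBBBOOOObBWWWWWBBBBBBBBBBBBBBBWbOOObBBBBBBBBBBBBBBBB
158 .BBBBBBBBBBBBBBbOOOOBBBBBBBBBBBBBBB
[... 280 characters left out ...]
WWbBBBBBBBBBBBBBBBBB
178 bbbbbbbbbbbbbbbb.WWbbbbbbbbbbbbbbbbbbbbbbb.WWbbbbbbbbbbbbbbbbbb
182 bbbbbbbbbbbbbbbbbWW.bbbbbbbbbbbbbbbbbbbbb..WWbbbbbbbbbbbbbbbbbb
186 bbbbbbbbbbbbbbbbbWWW.bbbbbbbbbbbbbbbbbbbb.WWWbbbbbbbbbbbbbbbbbb
190 bbbbbbbbbbbbbbbbbWWW.bbbbbbbbbbbbbbbbbbbb.WWbbbbbbbbbbbbbbbbbbb
194 bbbbbbbbbbbbbbbbb.WW.bbbbbbbbbbbbbbbbbbbb.WWbbbbbbbbbbbbbbbbbbb
198 bbbbbbbbbbbbbbbbbbWW.bbbbbbbbbbbbbbbbbbbb.WWbbbbbbbbbbbbbbbbbbb
202 bbbbbbbbbbbbbbbbbbWW.bbbbbbbbbbbbbbbbbbbb.WWbbbbbbbbbbbbbbbbbbb
206 bbbbbbbbbbbbbbbbbbWWWbbbbbbbbbbbbbbbbbbb.WWWbbbbbbbbbbbbbbbbbbb
210 bbbbbbbbbbbbbbbbbbWWW.bbbbbbbbbbbbbbbbbb.WWWbbbbbbbbbbbbbbbbbbb
214 bbbbbbbbbbbbbbbbbb.WW.bbbbbbbbbbbbbbbbbb.WWbbbbbbbbbbbbbbbbbbbb
```

Call:
{"op": "apply_moves", "data": {
  "rows": [
    [0, 0, 0, 0.05, 0.1, 0.2, 162],
    [0, 0, 0, 0.1, 0.2, 0.6, 162],
    [0, 0, 0, 0.15, 0.33, 1.2, 162],
    [0, 0, 0, 0.15, 0.33, 1.9, 162],
    [0, 0, 0, 0.15, 0.33, 2.4, 162]
  ]
}}

```text
time_s: 37.7
ee_pos: [0.5877, 0.0416, 0.0889]
tool_rot: [3.11, -0.443, -0.001]
force: [-0.8, -0.1, -1.6]
gripper_width: 0.0343
grasp_force: 5.7
```

Call:
{"op": "apply_moves", "data": {
  "rows": [
    [0, 0, 0, 0, 0, 0.2, 162],
    [0, 0, 0, 0, 0, 0.4, 162],
    [0, 0, 0, 0, 0, 0.5, 162],
    [0, 0, 0, 0, 0, 0.5, 162],
    [0, 0, 0, 0, 0, 0.5, 162]
  ]
}}

```text
time_s: 38.33
ee_pos: [0.5881, 0.0416, 0.0848]
tool_rot: [-3.11, 0.443, -0.0]
force: [-0.3, 0.0, -0.1]
gripper_width: 0.0342
grasp_force: 5.7
```

```bash
cat > fin.py <<'E'
from h import *
W=grab_frame("wrist");s=arm.read_state();R=Ro.from_rotvec(s["tool_rot"]).as_matrix()
img=W["img"].astype(int);hsv=cv2.cvtColor(W["img"],cv2.COLOR_BGR2HSV)
zt=s["ee_pos"][2]+.0158
def T(px,z): return ((onplane(W,px,z)-s["ee_pos"])@R*1000).round(1)[:,:2].tolist()
# tips: loose orange (incl. shaded flanks): hue 3-20, sat>120
o=blobs(mask(W,(2,120,50),(20,255,255),(195,130,310,172)),40)
o=sorted(o[:2],key=lambda q:q[1][0]);print("tips",[(int(q[0]),q[1].round(1),q[2].tolist()) for q in o])
print(" tool mm",T([q[1] for q in o],zt+.003))
m=mask(W,(0,0,150),(180,70,255),(215,110,300,172));b=sorted(blobs(m,25),key=lambda q:q[1][0]);print("white",[(int(q[0]),q[1].round(1),q[2].tolist()) for q in b])
print(" tool mm",T([q[1] for q in b],.086))
print(s["ee_pos"],s["gripper_width"],s["grasp_force"],np.degrees(np.arctan2(R[1,0],R[0,0])))
for y in range(100,215,5):
    r=hsv[y,190:316];print(y,"".join("O" if 4<=h<=18 and sa>190 and v>130 else "G" if 40<=h<=95 and sa>60 else "B" if 100<=h<=130 and sa>90 else "#" if v<45 else "W" if sa<60 and v>160 else "." if sa<60 else "b" for h,sa,v in r))
E
python3 fin.py
```

```text
tips [(252, array([223.9, 157. ]), [219, 143, 11, 29]), (234, array([277.5, 156.6]), [273, 143, 10, 29])]
 tool mm [[51.7, -14.8], [51.9, 11.5]]
white [(142, array([229.1, 148.9]), [221, 139, 12, 27]), (141, array([271.9, 149.1]), [269, 139, 12, 27])]
 tool mm [[53.3, -13.4], [53.2, 9.9]]
[0.58811525 0.04161629 0.08480108] 0.03399084981452307 5.673367828130722 -16.20811196915253
100 BBBBBBBBBBBBBBBBBBBBBBBBBBBBBBBBBBBBBBBBBBBBBBBBBBBBBBBBBBBBBBBBBBBBBBBBBBBBBBBBBBBBBBBBBBBBBBBBBBBBBBBBBBBBBBBBBBBBBBBBBBBBBB
105 BBBBBBBBBBBBBBBBBBBBBBBBBBBBBBBBBBBBBBBBBBBBBBBBBBBBBBBBBBBBBBBBBBBBBBBBBBBBBBBBBBBBBBBBBBBBBBBBBBBBBBBBBBBBBBBBBBBBBBBBBBBBBB
110 BBBBBBBBBBBBBBBBBBBBBBBBBBBBBBBBBBBBBBBBBBBBBBBBBBBBBBBBBBBBBBBBBBBBBBBBBBBBBBBBBBBBBBBBBBBBBBBBBBBBBBBBBBBBBBBBBBBBBBBBBBBBBB
115 BBBBBBBBBBBBBBBBBBBBBBBBBBBBBBBBBBBBBBBBBBBBBBBBBBBBBBBBBBBBBBBBBBBBBBBBBBBBBBBBBBBBBBBBBBBBBBBBBBBBBBBBBBBBBBBBBBBBBBBBBBBBBB
120 BBBBBBBBBBBBBBBBBBBBBBBBBBBBBBBBBBBBBBBBBBBBBBBBBBBBBBBBBBBBBBBBBBBBBBBBBBBBBBBBBBBBBBBBBBBBBBBBBBBBBBBBBBBBBBBBBBBBBBBBBBBBBB
125 BBBBBBBBBBBBBBBBBBBBBBBBBBBBBBBBBBBBBBBBBBBBBBBBBBBBBBBBBBB
[... 1594 characters left out ...]
b..WWWWWBBBBBBBBBBBBBBBBBBBBBBBBBBBBBBBBBBBBB
190 bbbbbbbbbbbbbbbbbbbbbbbbbbbbbbbbbbWWWWW..bbbbbbbbbbbbbbbbbbbbbbbbbbbbbbbbbbbbbbbb...WWWWbbbbbbbbbbbbbbbbbbbbbbbbbbbbbbbbbbbbbb
195 bbbbbbbbbbbbbbbbbbbbbbbbbbbbbbbbbb.WWWWW.bbbbbbbbbbbbbbbbbbbbbbbbbbbbbbbbbbbbbbbb..WWWWWbbbbbbbbbbbbbbbbbbbbbbbbbbbbbbbbbbbbbb
200 bbbbbbbbbbbbbbbbbbbbbbbbbbbbbbbbbbbWWWWW..bbbbbbbbbbbbbbbbbbbbbbbbbbbbbbbbbbbbbbb..WWWWWbbbbbbbbbbbbbbbbbbbbbbbbbbbbbbbbbbbbbb
205 bbbbbbbbbbbbbbbbbbbbbbbbbbbbbbbbbbb.WWWWW.bbbbbbbbbbbbbbbbbbbbbbbbbbbbbbbbbbbbbb..WWWWWbbbbbbbbbbbbbbbbbbbbbbbbbbbbbbbbbbbbbbb
210 bbbbbbbbbbbbbbbbbbbbbbbbbbbbbbbbbbbbWWWWW..bbbbbbbbbbbbbbbbbbbbbbbbbbbbbbbbbbbbb..WWWWWbbbbbbbbbbbbbbbbbbbbbbbbbbbbbbbbbbbbbbb
```

Tips and marks line up within about 0.5 mm across. The measured width (34.0 mm) means the gap is still about 0.9 mm too wide, so I'll lower a little and squeeze to 33.5 mm.

Call:
{"op": "apply_moves", "data": {
  "rows": [
    [0, 0, 0, 0.03, 0, 0.15, 162],
    [0, 0, 0, 0.06, 0, 0.35, 162],
    [0, 0, 0, 0.1, 0, 0.5, 162],
    [0, 0, 0, 0.1, 0, 0.58, 162],
    [0, 0, 0, 0.1, 0, 0.58, 162]
  ]
}}

```text
time_s: 39.0
ee_pos: [0.5889, 0.0413, 0.0788]
tool_rot: [3.11, -0.443, -0.0]
force: [0.6, 0.5, -1.2]
gripper_width: 0.0344
grasp_force: 5.7
```

Call:
{"op": "apply_moves", "data": {
  "rows": [
    [0, 0, 0, 0, 0, 0, 163.5],
    [0, 0, 0, 0, 0, 0, 163.5],
    [0, 0, 0, 0, 0, 0, 163.5],
    [0, 0, 0, 0, 0, 0, 163.5],
    [0, 0, 0, 0, 0, 0, 163.5]
  ]
}}

```text
time_s: 39.62
ee_pos: [0.589, 0.0413, 0.0789]
tool_rot: [3.11, -0.443, 0.0]
force: [-0.4, 1.2, -1.2]
gripper_width: 0.0336
grasp_force: 6.1
```

```bash
python3 fin.py | sed -n '1,5p;14,22p'; python3 - <<'E'
from h import *
w=[]
for i in range(25):
    W=grab_frame("wrist");s=arm.read_state();w.append((s["gripper_width"],s["grasp_force"],s["ee_pos"][2]))
print(np.mean(w,0),np.std(w,0),s["time_s"])
# tip height: triangulate tips and gauge marks, wrist + scene
S=grab_frame("scene");R=Ro.from_rotvec(s["tool_rot"]).as_matrix()
c=s["ee_pos"]+R@[.052,-.0015,-.0158];p=proj(S,[c])[0].astype(int)
o=blobs(mask(S,(4,130,90),(20,255,255),(p[0]-20,p[1]-15,p[0]+20,p[1]+15)),2);print(p,[(q[0],q[1].round(1)) for q in o])
if len(o)>1: print(tri(W,(250.7,157),S,(o[0][1]+o[1][1])/2))
E
```

```text
tips [(250, array([224.8, 157. ]), [220, 143, 11, 29]), (232, array([276.6, 156.8]), [272, 143, 10, 29])]
 tool mm [[51.7, -14.4], [51.8, 11.0]]
white [(73, array([230.5, 154.3]), [228, 142, 5, 28]), (71, array([270.6, 154. ]), [269, 142, 5, 28])]
 tool mm [[51.3, -12.3], [51.4, 8.8]]
[0.58898757 0.04132157 0.07884596] 0.033640519393122285 6.087438315153122 -16.212467857595197
140 BBBBBBGGGGGGGGGGGGGGGGGGGGGGGGG.............GGGGGGGGGGGGGGGGGGGGGGGGGGGGGGGGGGG............GGGGGGGGGGGGGGGGGGGGGGGGbBBBBBBBBBB
145 BGGGGGGGGGGGGGGGGGGGGGGGGGGGGGbOOOOOOObWWW.GGGGGGGGGGGGGGGGGGGGGGGGGGGGGGGGGGGGGWWWbbOOOOOOObGGGGGGGGGGGGGGGGGGGGGGGGGGGGBBBBB
150 BGGGGGGGGGGGGGGGGGGGGGGGGGGGGGbOOOOOOOOWWW.GGGGGGGGGGGGGGGGGGGGGGGGGGGGGGGGGGGGGWWWbOOOOOOOOGGGGGGGGGGGGGGGGGGGGGGGGGGGGGBBBBB
155 BbGGGGGGGGGGGGGGGGGGGGGGGGGGGGbOOOOOOOObWW.GGGGGGGGGGGGGGGGGGGGGGGGGGGGGGGGGGGGGWW.bbOOOOOObGGGGGGGGGGGGGGGGGGGGGGGGGGGGGBBBBB
160 BBGGGGGGGGGGGGGGGGGGGGGGGGGGGGGOOOOOOOOOWW.GGGGGGGGGGGGGGGGGGGGGGGGGGGGGGGGGGGGGWWbbbOOOOObbGGGGGGGGGGGGGGGGGGGGGGGGGGGGbBBBBB
165 BBGGGGGGGGGGGGGGGGGGGGGGGGGGGGGbOOOOOOOObW.GGGGGGGGGGGGGGGGGGGGGGGGGGGGGGGGGGGG.W.bbOOOOOOb.GGGGGGGGGGGGGGGGGGGGGGGGGGGGBBBBBB
170 BBBBBBBBBBBBBBBBBBBBBBBBBBBBBBBBOOOOOOOOOBBBBBBBBBBBBBBBBBBBBBBBBBBBBBBBBBBBBBBBb.bbbbbbOO.BBBBBBBBBBBBBBBBBBBBBBBBBBBBBBBBBBB
175 BBBBBBBBBBBBBBBBBBBBBBBBBBBBBBBBb.WWWWWbObBBBBBBBBBBBBBBBBBBBBBBBBBBBBBBBBBBBBBBbbb.WWWWWbbBBBBBBBBBBBBBBBBBBBBBBBBBBBBBBBBBBB
180 BBBBBBBBBBBBBBBBBBBBBBBBBBBBBBBBB.WWWWW..BBBBBBBBBBBBBBBBBBBBBBBBBBBBBBBBBBBBBBBB...WWWWWBBBBBBBBBBBBBBBBBBBBBBBBBBBBBBBBBBBBB
[0.03369348 6.08738905 0.07885463] [2.37894457e-04 3.88334096e-05 1.12488726e-05] 40.925
[260 218] [(np.int32(17), array([262.2, 221.3])), (np.int32(15), array([259.5, 214.4]))]
[0.63831125 0.02877078 0.0975965 ]
```

Call:
{"op": "apply_moves", "data": {
  "rows": [
    [0, 0, 0, 0, 0, 0, 164],
    [0, 0, 0, 0, 0, 0, 164],
    [0, 0, 0, 0, 0, 0, 164],
    [0, 0, 0, 0, 0, 0, 164],
    [0, 0, 0, 0, 0, 0, 164]
  ]
}}

```text
time_s: 41.6
ee_pos: [0.589, 0.0413, 0.0789]
tool_rot: [-3.11, 0.443, -0.0]
force: [-0.2, -1.2, -1.2]
gripper_width: 0.0333
grasp_force: 6.2
```

```bash
python3 fin.py | sed -n '1,5p'; python3 - <<'E'
from h import *
w=[]
for i in range(20):
    grab_frame("wrist");s=arm.read_state();w.append((s["gripper_width"],s["grasp_force"]))
print(np.mean(w,0),s["time_s"])
E
```

```text
tips [(247, array([225.1, 157. ]), [220, 143, 11, 29]), (232, array([276.4, 156.6]), [272, 143, 10, 29])]
 tool mm [[51.7, -14.2], [51.8, 10.9]]
white [(65, array([230.6, 154.1]), [228, 142, 5, 28]), (64, array([270.5, 153.8]), [269, 142, 5, 28])]
 tool mm [[51.4, -12.3], [51.5, 8.8]]
[0.58898994 0.04132251 0.07883879] 0.033717796160585435 6.243751421570778 -16.209412580100988
[0.03343091 6.24371179] 42.65
```

```bash
python3 -c "
from rig import sign_off
print(sign_off())"
```

```text
the job is handed in; nothing more can be done
None
```

I handed the job in at about 43 s: the green gauge is fully home in the block, and the tweezers are held steady about 4–5 mm above its marks, pads at 33.4 mm (gap about 26 mm); they tipped in the grip on the first lift, so I laid them back on the stand and regripped them already nearly closed, leaving only the last millimetre or so of gap to squeeze over the marks.

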